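# Re-sort the fitting kit and close its cover

## Task

The three fittings on the kit board stand on the wrong risers, too high for the cover. Rearrange them, parking one on the round black pad or another free spot meanwhile: the tall coupler upright in the middle of the lowest riser, the brass tee neck up in the middle of the mid-height one, the washer stack lying flat in the middle of the highest. Then put the white cover squarely over all three so that it sits down fully on the board, let go, and leave the gauge lying where it is.

Things in the scene. Friction and masses are not known exactly. Their poses are not given: they have to be found in the camera images.
- coupler: tall brass quick-coupler half standing upright, hexagonal/round, 22 mm across and 60 mm tall (grip faces about 20 mm). Origin: centre of its underside, z up; any yaw.
- tee: brass tee fitting, 22 mm wide (its x) by 52 mm long (its y), body 22 mm high, short neck 19 mm in diameter rising to 35 mm in the middle. Origin: centre of its underside, z up. Grip across the 22 mm width.
- washers: grey steel stack of washers stuck together as one piece, round, 30 mm in diameter, 14 mm high. Origin: centre of its underside, z up.
- cover: white hood, a box open below, standing on the bench; outside 88 (x) x 256 (y) x 78 mm high, inside 80 x 248 x 74 mm, 0.35 kg. Black bar handle on top along y: 14 mm wide, 96 mm long (68 mm free between its posts), underside 102 mm and top 116 mm above the origin. Origin: centre of the lower rim, z up. A half turn makes no difference.
- kit_board: fixed flat aluminium board 110 (x) x 280 (y) x 10 mm on the bench, carrying three grey risers in a row along its y, centres at y = -84, 0, +84 mm, in any order. Origin: centre of its underside. The seated cover's rim rests on the board round the risers, centred and parallel, with about 8 mm play all round.
- riser_low: lowest of the three fixed grey square risers (64 x 64 mm, flat top with a dark round disc, no rim), only 6 mm high: place of the coupler. Origin: centre of its underside (on the board); its top is 6 mm above. At the start the tee stands on it.
- riser_mid: middle-height fixed grey riser, 64 x 64 mm, 30 mm high, flat top: place of the tee. Origin: centre of its underside; its top is 30 mm above. At the start the washer stack lies on it.
- riser_high: highest fixed grey riser, 64 x 64 mm, 51 mm high, flat top: place of the washer stack. Origin: centre of its underside; its top is 51 mm above. At the start the coupler stands on it.
- pad: round black flat pad, 107 mm in diameter, 14 mm thick, fixed on the bench: a free spot to park a fitting. Origin: centre of its underside; top 14 mm above. Behind the work stands a tall perforated machine guard (0.55 m), its front running from about x 0.61, y 0.27 to x 0.74, y -0.21 m: swing the arm across close in, clear of it.
- gauge: bystander: white round dial gauge, 62 mm in diameter and 30 mm high, lying on its back, with a brass stub to its -x (73 mm in all). Origin: at its underside, near the middle. Leave it where it is.

How it is judged:
By the outcome, as a careful person would: the job done as asked, in the order asked, and still so for the second after the job is handed in, with the robot touching nothing.
It also fails if it takes over 120 s, if anything falls off the work surface, if the arm or the gripper's body presses on something with over 40 N, if the wrist force passes 120 N, or if a joint passes its speed limit or range.

## Robot

A 6-joint arm with a two-finger parallel gripper is mounted at the origin on a cart in front of the work surface, level with it; the furniture and walls round the work are solid. World frame = base frame: x ahead of the robot, y to its left, z up, the work surface at z = 0. Lengths are in m, angles in rad, forces in N, time in s.
With the tool pointing down it reaches from about 0.3 to 0.875 m from the base axis. Payload 4.2 kg.
Tool frame: the origin (TCP) lies at the very end of the fingers, on their centre line; the grasp point (between the pads) lies 19 mm behind it (bot.pinch_z is the distance from the TCP to the grasp point, in m); z points along the fingers, y is the direction in which the jaws open and shut (so a half turn about z gives the same grasp; the last joint's range is limited). The gripper opens to 85 mm and grips with 20 to 120 N. Pads are 22 mm wide; open, the fingers measure 114 mm over their backs; the gripper's body (76 mm by 85 mm) begins 54 mm behind the grasp point. The pads swing forward as they close: fully open they stand 13 mm farther back than shut.
Start: joints at [1.127, 0.32, 1.565, -0, 1.257, -0.02], TCP at [0.236, 0.524, 0.231] pointing down, gripper open.
Joint ranges: [-3.11, 3.11], [-0.84, 2.01], [0.21, 2.61], [-1.34, 4.49], [0.05, 2.63], [-2.56, 2.56]. Speed limits (rad/s): [2.57, 2.57, 3.14, 3.14, 3.14, 3.14].

## Interface

Orientations are given as a unit quaternion [x, y, z, w].
In Python, from rig import status, eyes, bot gives the robot as it stands.
- The arm moves only by the shell command python3 -m inch 'ROWS' [FORCE]. ROWS is JSON, a list of rows, each an object with "fingers": the finger opening in m, from 0 to 0.0854; "offset": the shift along the tool's x, y, z in m, a list of three; "turn": the turn, a rotation vector about the tool's x, y, z in degrees, a list of three. In form: [{"fingers": fingers, "offset": [dx, dy, dz], "turn": [rx, ry, rz]}, ...]. A call has exactly 10 rows; each row is the pose to reach, as a shift and turn from the pose commanded when the call began, along the tool's axes at that moment; what a row does not reach only later rows make up. A row lasts 1/12 s, in which the tool goes at most 41.7 mm and 7.16 degrees, less where a joint would pass 70% of its speed; a pose out of reach is approached as far as the arm can. A call with a gripper value outside its range is refused whole. The fingers move at their own pace and stop on an object; FORCE is the grip in N (left out, the last holds). Time passes only in rows, so rows that repeat a pose let the fingers close, or fill a call up. It gives the time, the measured TCP pose, the force and the opening at its end, in the units of the state.
- status.read_state(): the state, without advancing time (a new reading comes with each control period).
- eyes.grab_frame(name): name is "scene" or "side" or "wrist"; returns the picture (400x640x3 uint8, blue, green, red); there is no depth.
- eyes.camera_params(name): a dict with "fx", "fy", "cx", "cy" (pixels), "position" and "attitude" of the camera in the world. Camera axes: x right, y down, z forward; pixel columns grow to the right and rows downward; lengths in m; the calibration is good to about 2 mm. A picture is of the moment at which its call begins: read the wrist's pose just before it. camera_params takes no time and is no camera call; for the wrist camera it gives the pose at the moment of the call.
- bot.finish_job(): hands the job in, once; it reports no verdict.
The state is a dict: "clock": time; "joint_positions": joint angles; "joint_velocities": joint speeds; "joint_torque": joint torques, N m; "tcp_pos": TCP position; "tool_rot": TCP orientation; "ft_force": force on the tool from outside, world axes, zero at the start; "ft_torque": the same for the moment, N m; "finger_gap": finger opening in m.
Only numpy, scipy, OpenCV 4.12 (cv2) and the standard library are available. Lean on these libraries where they do the work, as an engineer would, in place of code of your own. Each camera call takes 0.05 s, during which the arm holds its last target.

## Working session

There is one attempt and no reset: what is moved stays moved. The work goes in short steps, Python scripts to look and compute and a shell command to move; the robot and the scene stay as the last step left them, time stands still between calls to the robot, and variables do not carry over. Pictures are saved under pics/ and viewed, and the job is handed in when it is done.

```bash
ls; mkdir -p pics; python3 - <<'E'
from rig import status, eyes, bot
import cv2
print(status.read_state())
for n in ("scene","side","wrist"):
    p=eyes.camera_params(n); print(n,p)
    cv2.imwrite(f"pics/{n}0.png",eyes.grab_frame(n))
E
```

```text
pics
{'clock': 0.0, 'joint_positions': array([ 1.12696967e+00,  3.20304618e-01,  1.56568234e+00,  1.64051312e-05,
        1.25739533e+00, -2.00032073e-02]), 'joint_velocities': array([ 0.00141291, -0.00037755,  0.00104649,  0.00123647, -0.00135977,
       -0.00085904]), 'joint_torque': array([-3.04603076e-03, -4.15511692e+01, -2.34156650e+01, -3.82633334e-04,
        8.42747977e-03,  2.00464643e-05]), 'tcp_pos': array([0.23625941, 0.52369629, 0.23047367]), 'tool_rot': array([ 2.10331639e-01,  9.77629685e-01, -8.69068482e-04, -2.13258194e-04]), 'ft_force': array([-0.73660192, -0.02285508, -0.8997813 ]), 'ft_torque': array([ 0.00733451, -0.050961  ,  0.01954768]), 'finger_gap': 0.08548267476242936}
scene {'fx': 413.35325666834615, 'fy': 413.35325666834615, 'cx': 317.07828537544276, 'cy': 201.55916290438557, 'position': array([ 0.61931089, -0.655779  ,  1.24177097]), 'attitude': array([ 0.96612651,  0.07075561, -0.01719538, -0.24758337])}
side {'fx': 415.77412255762215, 'fy': 415.77412255762215, 'cx': 320.3479580405384, 'cy': 199.90784419770512, 'position': array([0.34925885, 0.89443311, 0.55899328]), 'attitude': array([-0.08674284,  0.85376926, -0.5108987 ,  0.05036119])}
wrist {'fx': 341.8856707621098, 'fy': 341.8856707621098, 'cx': 316.5850912422032, 'cy': 203.43746220383255, 'position': array([0.16987827, 0.55332251, 0.37299392]), 'attitude': array([0.83128158, 0.53750415, 0.07632253, 0.11931092])}
```

View pics/scene0.png

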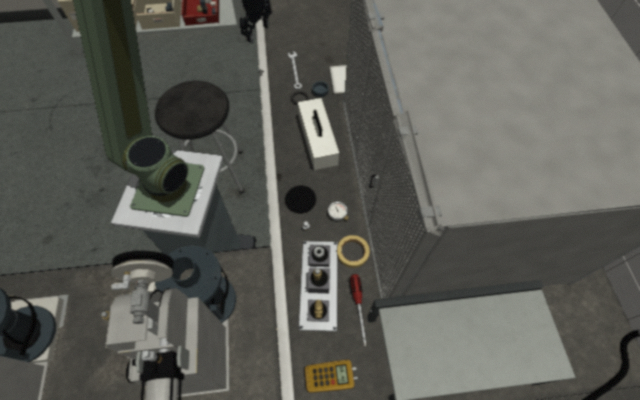

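View pics/side0.png

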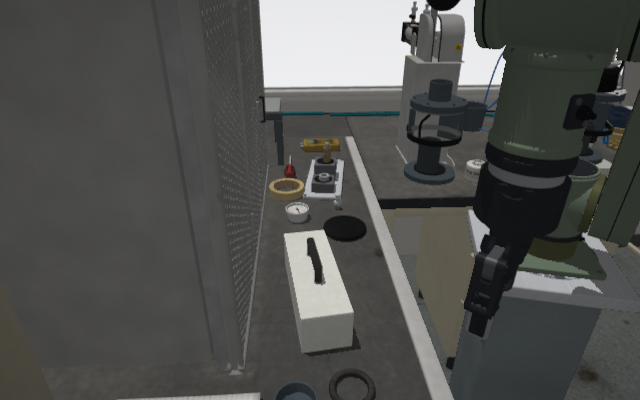

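View pics/wrist0.png

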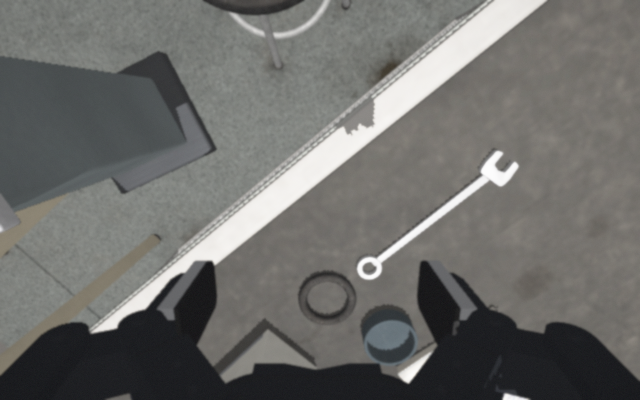

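The scene view shows the kit board at about (319,285) with three risers, the pad at (300,199), the gauge at (337,211) and the cover at (319,133). I'll zoom in and compute rough positions.

```bash
cat > h.py <<'E'
import numpy as np, cv2
from scipy.spatial.transform import Rotation as R
from rig import status, eyes, bot
def ray(p,u,v):
    d=np.array([(u-p['cx'])/p['fx'],(v-p['cy'])/p['fy'],1.]); return p['position'],R.from_quat(p['attitude']).apply(d)
def onz(p,u,v,z):
    o,d=ray(p,u,v); return o+d*(z-o[2])/d[2]
def proj(p,X):
    c=R.from_quat(p['attitude']).inv().apply(np.atleast_2d(X)-p['position'])
    return np.c_[p['fx']*c[:,0]/c[:,2]+p['cx'],p['fy']*c[:,1]/c[:,2]+p['cy']]
def tri(p1,uv1,p2,uv2):
    o1,d1=ray(p1,*uv1);o2,d2=ray(p2,*uv2)
    s=np.linalg.lstsq(np.c_[d1,-d2],o2-o1,rcond=None)[0]
    return (o1+s[0]*d1+o2+s[1]*d2)/2,np.linalg.norm(o1+s[0]*d1-o2-s[1]*d2)
E
python3 - <<'E'
from h import *
im=cv2.imread('pics/scene0.png')
cv2.imwrite('pics/z1.png',cv2.resize(im[230:340,280:380],None,fx=5,fy=5,interpolation=cv2.INTER_CUBIC))
cv2.imwrite('pics/z2.png',cv2.resize(im[90:230,270:360],None,fx=4,fy=4,interpolation=cv2.INTER_CUBIC))
p=eyes.camera_params('scene')
for n,u,v,z in [('board c',319,285,.01),('pad',300,199,.014),('gauge',337,211,.03),('cover',319,133,.08)]: print(n,onz(p,u,v,z))
E
```

```text
board c [ 0.57152281 -0.27438239  0.01      ]
pad [0.46486343 0.01201921 0.014     ]
gauge [ 0.59521871 -0.02355499  0.03      ]
cover [0.4955248  0.24865234 0.08      ]
```

View pics/z1.png

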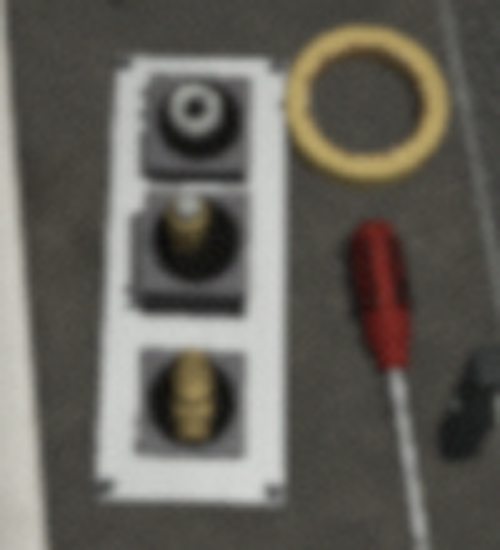

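View pics/z2.png

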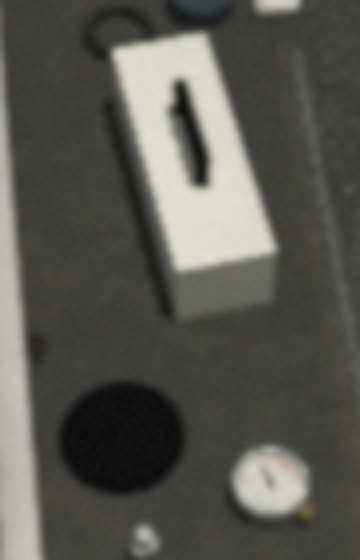

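```bash
cat >> h.py <<'E'
def plan(xyz,yaw=None):
    """offset (mm printed as m) and turn (deg) to bring TCP to xyz, tool down, tool y at yaw deg"""
    s=status.read_state(); T=R.from_quat(s['tool_rot']); 
    y0=T.as_matrix()[:,1]; cur=np.degrees(np.arctan2(y0[1],y0[0]))
    if yaw is None: yaw=cur
    yaw=cur+(yaw-cur+90)%180-90
    a=np.radians(yaw); y=np.array([np.cos(a),np.sin(a),0]); z=np.array([0,0,-1.]); M=np.c_[np.cross(y,z),y,z]
    print('tcp',s['tcp_pos'].round(4),'yaw',round(cur,2),'q',np.degrees(s['joint_positions']).round(0),'gap',round(s['finger_gap'],4),'t',round(s['clock'],1))
    print('offset',T.inv().apply(np.array(xyz)-s['tcp_pos']).round(4),'turn',(T.inv()*R.from_matrix(M)).as_rotvec(degrees=True).round(2))
E
python3 - <<'E'
from h import *
p=eyes.camera_params('wrist'); s=status.read_state(); T=R.from_quat(s['tool_rot'])
C=R.from_quat(p['attitude'])
print('cam in tool',T.inv().apply(p['position']-s['tcp_pos'])); print((T.inv()*C).as_matrix().round(3)); print(C.as_matrix()[:,2])
plan([0.53,-0.30,0.36],0)
plan([0.40,0.1,0.36],30)
E
```

```text
cam in tool [ 0.07269944 -0.00057124 -0.14243093]
[[ 0.001 -0.96  -0.28 ]
 [ 1.     0.001  0.   ]
 [-0.    -0.28   0.96 ]]
[ 0.2552554  -0.11609526 -0.95987842]
tcp [0.2363 0.5238 0.2307] yaw 65.72 q [65. 18. 90. -0. 72. -1.] gap 0.0853 t 0.1
offset [-0.6065 -0.6303 -0.1285] turn [-7.000e-02  4.000e-02  6.572e+01]
tcp [0.2363 0.5238 0.2307] yaw 65.72 q [65. 18. 90. -0. 72. -1.] gap 0.0853 t 0.1
offset [-0.3235 -0.3192 -0.1289] turn [-8.000e-02  2.000e-02  3.572e+01]
```

```bash
python3 -m inch '[{"fingers":0.085,"offset":[-0.025,-0.025,-0.02],"turn":[0,0,3.5]},{"fingers":0.085,"offset":[-0.054,-0.053,-0.035],"turn":[0,0,7]},{"fingers":0.085,"offset":[-0.083,-0.081,-0.05],"turn":[0,0,10.5]},{"fingers":0.085,"offset":[-0.112,-0.109,-0.065],"turn":[0,0,14]},{"fingers":0.085,"offset":[-0.141,-0.137,-0.08],"turn":[0,0,17.5]},{"fingers":0.085,"offset":[-0.170,-0.165,-0.095],"turn":[0,0,21]},{"fingers":0.085,"offset":[-0.199,-0.193,-0.11],"turn":[0,0,24.5]},{"fingers":0.085,"offset":[-0.228,-0.221,-0.12],"turn":[0,0,28]},{"fingers":0.085,"offset":[-0.257,-0.249,-0.128],"turn":[0,0,31.5]},{"fingers":0.085,"offset":[-0.285,-0.277,-0.128],"turn":[0,0,35.7]}]' 60
python3 - <<'E'
from h import *
plan([0.56,-0.2,0.36],0)
E
```

```text
clock: 0.98
tcp_pos: [0.3812, 0.1577, 0.3608]
tool_rot: [0.501, 0.865, 0.001, 0.001]
ft_force: [1.8, 0.3, 0.1]
finger_gap: 0.0848
tcp [0.3812 0.1577 0.3608] yaw 29.87 q [21. -0. 94.  0. 86. -9.] gap 0.0848 t 1.0
offset [-0.3992 -0.0231  0.0009] turn [ 0.21 -0.03 29.87]
```

```bash
python3 -m inch '[{"fingers":0.085,"offset":[-0.04,-0.002,0],"turn":[0,0,3]},{"fingers":0.085,"offset":[-0.08,-0.004,0],"turn":[0,0,7]},{"fingers":0.085,"offset":[-0.12,-0.006,0],"turn":[0,0,11]},{"fingers":0.085,"offset":[-0.16,-0.008,0],"turn":[0,0,15]},{"fingers":0.085,"offset":[-0.20,-0.01,0],"turn":[0,0,18]},{"fingers":0.085,"offset":[-0.24,-0.012,0],"turn":[0,0,21]},{"fingers":0.085,"offset":[-0.28,-0.015,0],"turn":[0,0,24]},{"fingers":0.085,"offset":[-0.32,-0.018,0],"turn":[0,0,27]},{"fingers":0.085,"offset":[-0.36,-0.02,0],"turn":[0,0,29]},{"fingers":0.085,"offset":[-0.4,-0.023,0],"turn":[0,0,30]}]'
python3 - <<'E'
from h import *
plan([0.56,-0.2,0.36],0)
import pickle
p=eyes.camera_params('wrist'); im=eyes.grab_frame('wrist'); cv2.imwrite('pics/w1.png',im); pickle.dump(p,open('w1.pkl','wb'))
E
```

```text
clock: 1.82
tcp_pos: [0.5611, -0.2006, 0.3587]
tool_rot: [0.708, 0.707, 0.0, -0.0]
ft_force: [0.9, 0.5, 0.0]
finger_gap: 0.0851
tcp [ 0.5611 -0.2006  0.3587] yaw -0.09 q [-21.  18.  73.   0.  90. -21.] gap 0.0851 t 1.8
offset [ 0.0006 -0.0011 -0.0013] turn [-0.02 -0.03 -0.09]
```

View pics/w1.png

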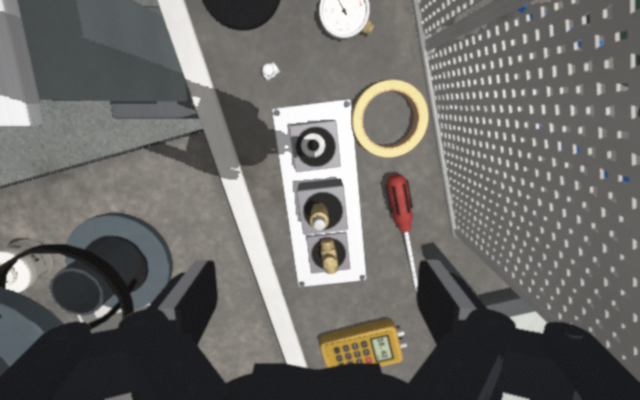

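```bash
python3 - <<'E'
from h import *
im=cv2.imread('pics/w1.png')
cv2.imwrite('pics/w1z.png',cv2.resize(im[95:295,260:375],None,fx=3,fy=3,interpolation=cv2.INTER_CUBIC))
cv2.imwrite('pics/w1y.png',cv2.resize(im[115:295,270:375],(735,1260)[::1],interpolation=cv2.INTER_CUBIC)[:600])
cv2.imwrite('pics/w1x.png',cv2.resize(im[115:295,270:375],(735,1260),interpolation=cv2.INTER_CUBIC)[600:1200])
E
```

```text
(no output)
```

View pics/w1y.png

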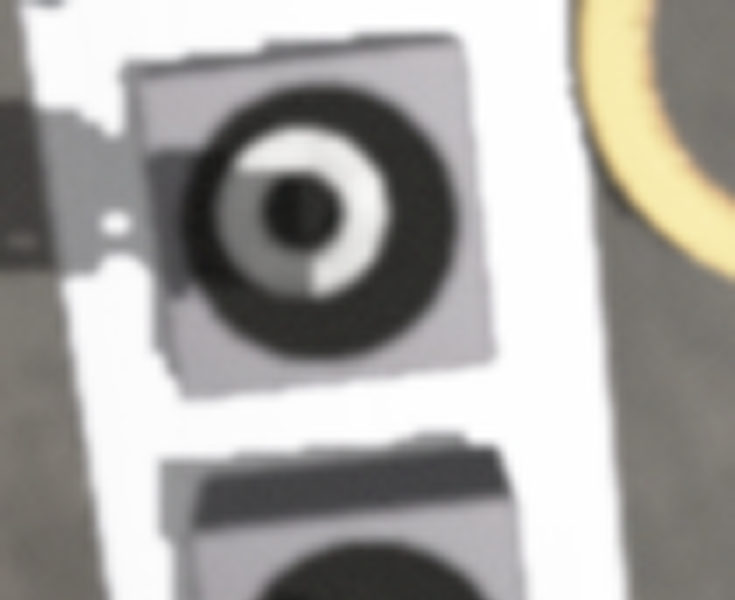

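View pics/w1x.png

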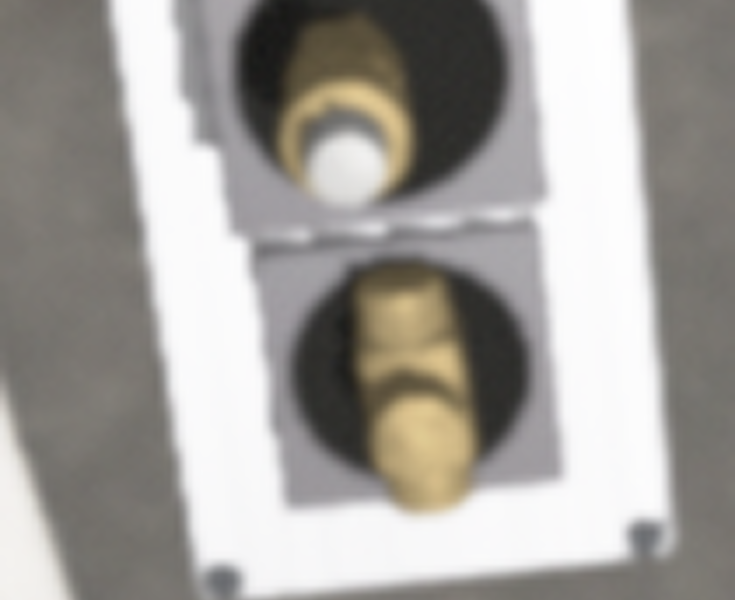

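```bash
python3 - <<'E'
from h import *
import pickle
p=pickle.load(open('w1.pkl','rb'))
f=lambda U,V,z: onz(p,270+(U+.5)/7-.5,115+(V+.5)/7-.5,z)
def quad(n,pts,z):
    q=np.array([f(u,v,z) for u,v in pts])[:,:2]; print(n,q.mean(0).round(4),'sides',[round(np.linalg.norm(q[i]-q[i-1]),4) for i in range(4)])
    for i,j in((1,0),(2,3)): d=q[i]-q[j]; print('  yaw x',np.degrees(np.arctan2(d[1],d[0])).round(1))
    for i,j in((0,3),(1,2)): d=q[i]-q[j]; print('  yaw y-90',np.degrees(np.arctan2(d[1],d[0])).round(1)-90)
    return q.mean(0)
m=quad('mid',[(128,72),(462,40),(495,358),(183,398)],.04)
h=quad('high',[(190,530),(510,495),(545,800),(235,835)],.061)
l=quad('low',[(255,850),(540,822),(562,1077),(288,1107)],.016)
for a,b in((m,h),(h,l),(m,l)): d=a-b; print(np.linalg.norm(d).round(4),np.degrees(np.arctan2(d[1],d[0])).round(2)-90)
print('washer',f(303,211,.054),'coupler',f(346,748,.121),'tee neck',f(423,1045,.051))
print('discs',f(320,220,.04),f(411,970,.016))
g=lambda u,v,z: onz(p,u,v,z).round(4)
print('board',(g(275,109,.01)+g(351,101,.01)+g(366,281,.01)+g(299,287,.01))/4,)
E
```

```text
mid [ 0.557  -0.1837] sides [np.float64(0.0629), np.float64(0.063), np.float64(0.0606), np.float64(0.0613)]
  yaw x 5.3
  yaw x 7.4
  yaw y-90 8.400000000000006
  yaw y-90 6.900000000000006
high [ 0.5672 -0.2669] sides [np.float64(0.0623), np.float64(0.0609), np.float64(0.0618), np.float64(0.0612)]
  yaw x 6.4
  yaw x 6.9
  yaw y-90 7.200000000000003
  yaw y-90 7.5
low [ 0.5773 -0.3499] sides [np.float64(0.0622), np.float64(0.0621), np.float64(0.0612), np.float64(0.0618)]
  yaw x 6.0
  yaw x 6.9
  yaw y-90 6.299999999999997
  yaw y-90 6.0
0.0838 6.959999999999994
0.0836 6.930000000000007
0.1674 6.939999999999998
washer [ 0.55453235 -0.1803944   0.054     ] coupler [ 0.56224332 -0.26226191  0.121     ] tee neck [ 0.5786363 -0.3517095  0.051    ]
discs [ 0.55760653 -0.18370959  0.04      ] [ 0.57724892 -0.35084044  0.016     ]
board [ 0.569375 -0.269325  0.01    ]
```

The image shows, from the +y end, the mid riser with the washers, the high riser with the coupler, and the low riser with the tee. The riser tops measure about 62 mm square at 84 mm pitch, and the board yaw is about 6.9°. These match the given sizes. Next I'll pick the coupler.

```bash
python3 - <<'E'
from h import *
plan([0.562,-0.262,0.076],6.9)
E
```

```text
tcp [ 0.5639 -0.2073  0.3567] yaw -0.35 q [-21.  18.  72.  -0.  89. -21.] gap 0.0851 t 1.9
offset [-0.0532 -0.0016  0.281 ] turn [-0.01  0.31 -7.25]
```

```bash
python3 -m inch '[{"fingers":0.085,"offset":[-0.027,-0.001,0.025],"turn":[0,0,-3.5]},{"fingers":0.085,"offset":[-0.053,-0.0015,0.06],"turn":[0,0.3,-7.2]},{"fingers":0.085,"offset":[-0.053,-0.0015,0.1],"turn":[0,0.3,-7.2]},{"fingers":0.085,"offset":[-0.053,-0.0015,0.135],"turn":[0,0.3,-7.2]},{"fingers":0.085,"offset":[-0.053,-0.0015,0.16],"turn":[0,0.3,-7.2]},{"fingers":0.085,"offset":[-0.053,-0.0015,0.17],"turn":[0,0.3,-7.2]},{"fingers":0.085,"offset":[-0.053,-0.0015,0.17],"turn":[0,0.3,-7.2]},{"fingers":0.085,"offset":[-0.053,-0.0015,0.17],"turn":[0,0.3,-7.2]},{"fingers":0.085,"offset":[-0.053,-0.0015,0.17],"turn":[0,0.3,-7.2]},{"fingers":0.085,"offset":[-0.053,-0.0015,0.17],"turn":[0,0.3,-7.2]}]'
python3 - <<'E'
from h import *
plan([0.562,-0.262,0.076],6.9)
import pickle
p=eyes.camera_params('wrist'); im=eyes.grab_frame('wrist'); cv2.imwrite('pics/w2.png',im); pickle.dump(p,open('w2.pkl','wb'))
E
```

```text
clock: 2.7
tcp_pos: [0.5605, -0.252, 0.1915]
tool_rot: [0.661, 0.75, 0.003, 0.0]
ft_force: [0.1, 0.4, -0.2]
finger_gap: 0.0847
tcp [ 0.5605 -0.252   0.1915] yaw 7.24 q [-25.  23.  88.   0.  69. -33.] gap 0.0847 t 2.7
offset [-0.0105 -0.0002  0.1155] turn [ 0.24 -0.17  0.34]
```

View pics/w2.png

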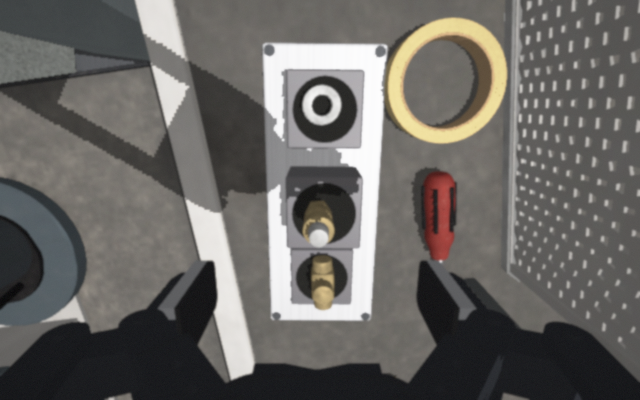

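```bash
python3 - <<'E'
from h import *
import pickle
p=pickle.load(open('w2.pkl','rb'))
im=cv2.imread('pics/w2.png')
cv2.imwrite('pics/w2z.png',cv2.resize(im[185:325,265:380],None,fx=5,fy=5,interpolation=cv2.INTER_CUBIC)[:600])
for n,u,v,z in [('coupler cap',318,235,.121),('washer',322,104,.054),('tee',322,298,.051)]: print(n,onz(p,u,v,z).round(4))
plan([0.562,-0.262,0.076],6.9)
# predicted pixels of riser centres
print(proj(p,[[.557,-.1837,.04],[.5672,-.2669,.061],[.5773,-.3499,.016]]).round(1))
E
```

```text
coupler cap [ 0.5619 -0.2643  0.121 ]
washer [ 0.5547 -0.1805  0.054 ]
tee [ 0.5777 -0.3536  0.051 ]
tcp [ 0.5602 -0.2519  0.1912] yaw 7.23 q [-25.  23.  88.   0.  69. -33.] gap 0.0849 t 2.8
offset [-1.060e-02  1.000e-04  1.152e-01] turn [ 0.21 -0.18  0.33]
[[323.9 108.4]
 [323.4 212.4]
 [321.5 276.4]]
```

View pics/w2z.png

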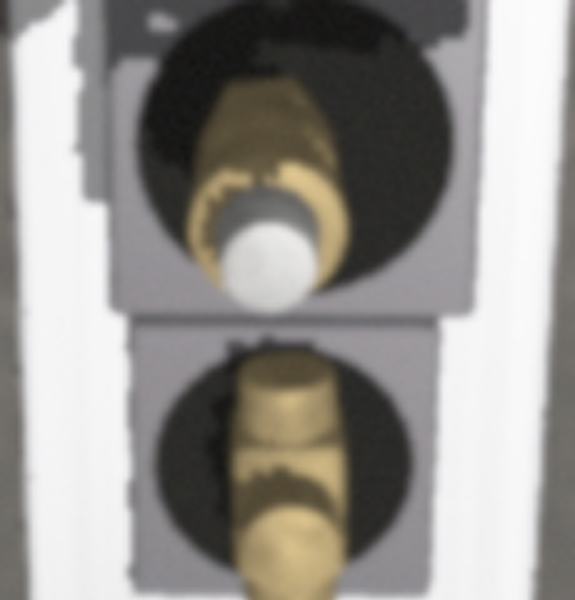

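```bash
python3 -m inch '[{"fingers":0.085,"offset":[-0.008,0.0015,0.02],"turn":[0,0,0]},{"fingers":0.085,"offset":[-0.0135,0.0015,0.05],"turn":[0,0,0]},{"fingers":0.085,"offset":[-0.0135,0.0015,0.08],"turn":[0,0,0]},{"fingers":0.085,"offset":[-0.0135,0.0015,0.105],"turn":[0,0,0]},{"fingers":0.085,"offset":[-0.0135,0.0015,0.115],"turn":[0,0,0]},{"fingers":0.085,"offset":[-0.0135,0.0015,0.115],"turn":[0,0,0]},{"fingers":0.05,"offset":[-0.0135,0.0015,0.115],"turn":[0,0,0]},{"fingers":0.0,"offset":[-0.0135,0.0015,0.115],"turn":[0,0,0]},{"fingers":0.0,"offset":[-0.0135,0.0015,0.115],"turn":[0,0,0]},{"fingers":0.0,"offset":[-0.0135,0.0015,0.115],"turn":[0,0,0]}]' 40
python3 - <<'E'
from h import *
plan([0.462,0.012,0.1],-20)
E
```

```text
clock: 3.58
tcp_pos: [0.5633, -0.2646, 0.0758]
tool_rot: [0.661, 0.75, 0.002, -0.0]
ft_force: [-0.2, -0.9, 0.4]
finger_gap: 0.0386
tcp [ 0.5633 -0.2646  0.0758] yaw 7.22 q [-26.  30.  95.   0.  55. -34.] gap 0.0386 t 3.6
offset [ 0.2873 -0.0656 -0.0234] turn [ 0.13 -0.24 27.22]
```

```bash
python3 -m inch '[{"fingers":0,"offset":[0,0,0],"turn":[0,0,0]},{"fingers":0,"offset":[0,0,0],"turn":[0,0,0]},{"fingers":0,"offset":[0,0,0],"turn":[0,0,0]},{"fingers":0,"offset":[0,0,0],"turn":[0,0,0]},{"fingers":0,"offset":[0,0,-0.01],"turn":[0,0,0]},{"fingers":0,"offset":[0,0,-0.03],"turn":[0,0,0]},{"fingers":0,"offset":[0.02,-0.005,-0.05],"turn":[0,0,0]},{"fingers":0,"offset":[0.05,-0.012,-0.06],"turn":[0,0,0]},{"fingers":0,"offset":[0.08,-0.02,-0.06],"turn":[0,0,0]},{"fingers":0,"offset":[0.11,-0.026,-0.06],"turn":[0,0,0]}]'
python3 - <<'E'
from h import *
cv2.imwrite('pics/s1.png',eyes.grab_frame('wrist'))
plan([0.465,0.012,0.03])
E
```

```text
clock: 4.42
tcp_pos: [0.5223, -0.1579, 0.1358]
tool_rot: [0.662, 0.75, 0.002, -0.001]
ft_force: [-0.1, 0.7, -1.0]
finger_gap: 0.0237
tcp [ 0.5191 -0.1527  0.1351] yaw 7.27 q [-18.  20. 102.   1.  58. -25.] gap 0.0231 t 4.5
offset [ 0.1691 -0.0325  0.107 ] turn [-0.16 -0.6  -0.  ]
```

View pics/s1.png

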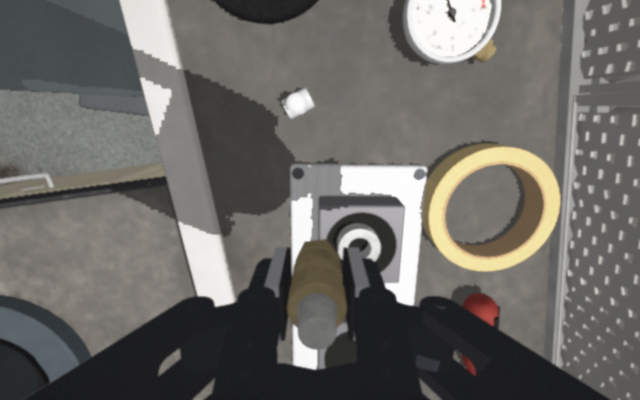

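The coupler is held upright between the fingers, around (318,300), with a gap of 23 mm. I'll continue to the pad.

```bash
python3 -m inch '[{"fingers":0,"offset":[0.03,-0.006,0],"turn":[0,0,0]},{"fingers":0,"offset":[0.065,-0.013,0],"turn":[0,0,0]},{"fingers":0,"offset":[0.1,-0.02,0],"turn":[0,0,0]},{"fingers":0,"offset":[0.135,-0.026,0],"turn":[0,0,0]},{"fingers":0,"offset":[0.16,-0.031,0.01],"turn":[0,0,0]},{"fingers":0,"offset":[0.169,-0.0325,0.035],"turn":[0,0,0]},{"fingers":0,"offset":[0.169,-0.0325,0.06],"turn":[0,0,0]},{"fingers":0,"offset":[0.169,-0.0325,0.085],"turn":[0,0,0]},{"fingers":0,"offset":[0.169,-0.0325,0.095],"turn":[0,0,0]},{"fingers":0,"offset":[0.169,-0.0325,0.095],"turn":[0,0,0]}]'
python3 - <<'E'
from h import *
plan([0.465,0.012,0.0290])
E
```

```text
clock: 5.3
tcp_pos: [0.4674, 0.0055, 0.0385]
tool_rot: [0.661, 0.75, 0.0, -0.004]
ft_force: [-0.7, -0.4, 0.3]
finger_gap: 0.0233
tcp [0.4674 0.0055 0.0385] yaw 7.24 q [ -1.  22. 118.   0.  41.  -9.] gap 0.0233 t 5.3
offset [ 0.0067 -0.0015  0.0096] turn [-0.29 -0.35 -0.  ]
```

```bash
python3 -m inch '[{"fingers":0,"offset":[0,0,0.003],"turn":[0,0,0]},{"fingers":0,"offset":[0,0,0.006],"turn":[0,0,0]},{"fingers":0,"offset":[0,0,0.008],"turn":[0,0,0]},{"fingers":0,"offset":[0,0,0.0095],"turn":[0,0,0]},{"fingers":0,"offset":[0,0,0.0095],"turn":[0,0,0]},{"fingers":0.03,"offset":[0,0,0.0095],"turn":[0,0,0]},{"fingers":0.05,"offset":[0,0,0.0095],"turn":[0,0,0]},{"fingers":0.07,"offset":[0,0,0.0095],"turn":[0,0,0]},{"fingers":0.07,"offset":[0,0,0],"turn":[0,0,0]},{"fingers":0.07,"offset":[0,0,-0.02],"turn":[0,0,0]}]'
python3 - <<'E'
from h import *
plan([0.465,0.012,0.028])
cv2.imwrite('pics/s2.png',eyes.grab_frame('wrist'))
E
```

```text
clock: 6.13
tcp_pos: [0.4676, 0.0053, 0.0597]
tool_rot: [0.661, 0.75, 0.0, -0.004]
ft_force: [-0.3, 0.1, 0.1]
finger_gap: 0.07
tcp [0.4676 0.0053 0.0597] yaw 7.22 q [ -1.  20. 117.   0.  44.  -8.] gap 0.07 t 6.1
offset [ 0.0068 -0.0016  0.0317] turn [-0.26 -0.34 -0.  ]
```

View pics/s2.png

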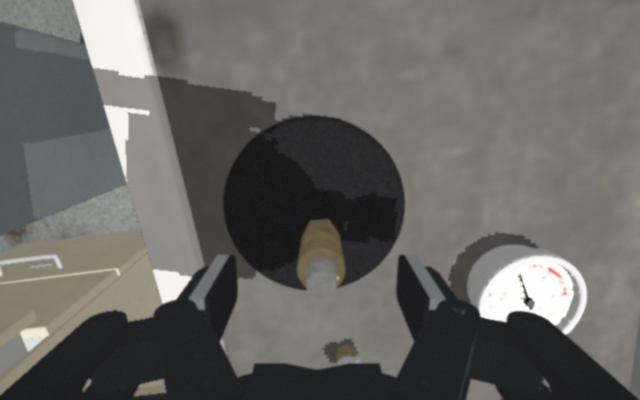

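```bash
python3 - <<'E'
from h import *
plan([0.5545,-0.1805,0.12],6.9)
E
python3 -m inch '[{"fingers":0.08,"offset":[0,0,-0.03],"turn":[0,0,0]},{"fingers":0.085,"offset":[0,0,-0.07],"turn":[0,0,0]},{"fingers":0.085,"offset":[-0.02,0.008,-0.08],"turn":[0,0,0]},{"fingers":0.085,"offset":[-0.055,0.02,-0.08],"turn":[0,0,0]},{"fingers":0.085,"offset":[-0.09,0.033,-0.08],"turn":[0,0,0]},{"fingers":0.085,"offset":[-0.125,0.046,-0.08],"turn":[0,0,0]},{"fingers":0.085,"offset":[-0.16,0.056,-0.08],"turn":[0,0,0]},{"fingers":0.085,"offset":[-0.185,0.061,-0.07],"turn":[0,0,0]},{"fingers":0.085,"offset":[-0.195,0.063,-0.06],"turn":[0,0,0]},{"fingers":0.085,"offset":[-0.195,0.063,-0.06],"turn":[0,0,0]}]'
python3 - <<'E'
from h import *
import pickle
plan([0.5545,-0.1805,0.042],6.9)
p=eyes.camera_params('wrist'); im=eyes.grab_frame('wrist'); cv2.imwrite('pics/w3.png',im); pickle.dump(p,open('w3.pkl','wb'))
E
```

```text
tcp [0.4709 0.0053 0.0641] yaw 7.22 q [ -1.  19. 116.   0.  44.  -8.] gap 0.07 t 6.2
offset [-0.1945  0.0598 -0.0566] turn [ 0.26 -0.27  0.32]
clock: 7.02
tcp_pos: [0.5555, -0.182, 0.1176]
tool_rot: [0.662, 0.749, 0.001, -0.003]
ft_force: [-0.7, 0.4, 0.0]
finger_gap: 0.0847
tcp [ 0.5555 -0.182   0.1176] yaw 7.06 q [-19.  25.  97.   0.  58. -27.] gap 0.0847 t 7.0
offset [ 0.0012 -0.0006  0.0757] turn [-0.15 -0.38  0.16]
```

View pics/w3.png

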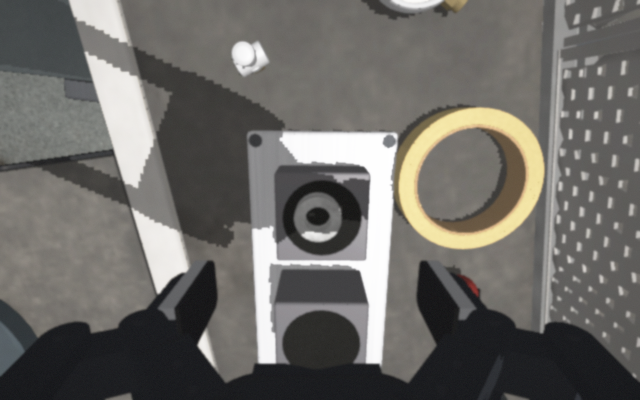

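```bash
python3 - <<'E'
from h import *
import pickle
p=pickle.load(open('w3.pkl','rb'))
im=cv2.imread('pics/w3.png')
cv2.imwrite('pics/w3z.png',cv2.resize(im[150:390,260:390],None,fx=4,fy=4,interpolation=cv2.INTER_CUBIC)[:600])
print('w',onz(p,317.5,216,.054)); print(proj(p,[[.5545,-.1805,.054],[.557,-.1837,.04],[.5672,-.2669,.061]]))
E
```

```text
w [ 0.55417512 -0.17872023  0.054     ]
[[317.65847386 218.70082685]
 [320.7340717  217.02944439]
 [320.32941064 342.62092048]]
```

View pics/w3z.png

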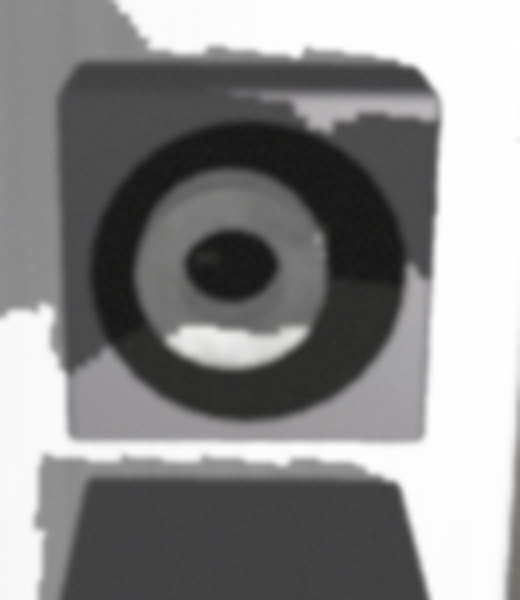

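```bash
python3 -m inch '[{"fingers":0.085,"offset":[0.001,-0.0006,0.02],"turn":[0,0,0]},{"fingers":0.085,"offset":[0.001,-0.0006,0.045],"turn":[0,0,0]},{"fingers":0.085,"offset":[0.001,-0.0006,0.065],"turn":[0,0,0]},{"fingers":0.06,"offset":[0.001,-0.0006,0.073],"turn":[0,0,0]},{"fingers":0.045,"offset":[0.001,-0.0006,0.0745],"turn":[0,0,0]},{"fingers":0,"offset":[0.001,-0.0006,0.0745],"turn":[0,0,0]},{"fingers":0,"offset":[0.001,-0.0006,0.0745],"turn":[0,0,0]},{"fingers":0,"offset":[0.001,-0.0006,0.0745],"turn":[0,0,0]},{"fingers":0,"offset":[0.001,-0.0006,0.0745],"turn":[0,0,0]},{"fingers":0,"offset":[0.001,-0.0006,0.0745],"turn":[0,0,0]}]' 60
python3 - <<'E'
from h import *
plan([0.567,-0.267,0.110])
cv2.imwrite('pics/w4.png',eyes.grab_frame('wrist'))
E
```

```text
clock: 7.9
tcp_pos: [0.5567, -0.1793, 0.047]
tool_rot: [0.661, 0.75, 0.003, -0.0]
ft_force: [-1.0, 1.1, 5.4]
finger_gap: 0.0268
tcp [ 0.5567 -0.1793  0.047 ] yaw 7.2 q [-19.  29. 102.   0.  49. -27.] gap 0.0268 t 7.9
offset [-0.088  -0.0005 -0.0634] turn [ 0.2  -0.25  0.  ]
```

View pics/w4.png

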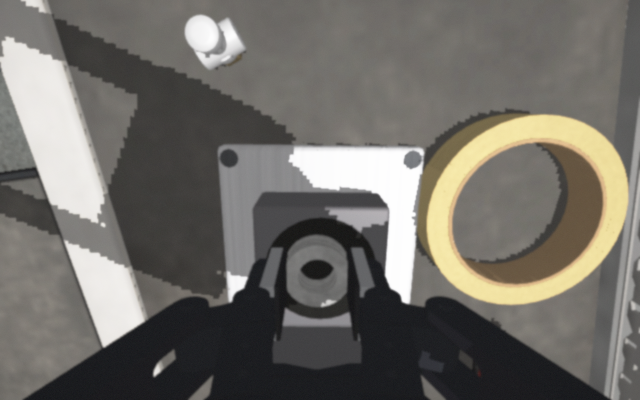

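```bash
python3 - <<'E'
from h import *
plan([0.567,-0.267,0.110]); print(status.read_state()['ft_force'],status.read_state()['joint_velocities'].round(3))
im=cv2.imread('pics/w4.png')
cv2.imwrite('pics/w4z.png',cv2.resize(im[190:390,220:420],None,fx=3,fy=3,interpolation=cv2.INTER_CUBIC))
s=eyes.grab_frame('side'); cv2.imwrite('pics/sd4.png',cv2.resize(s[100:240,240:400],None,fx=4,fy=4,interpolation=cv2.INTER_CUBIC))
E
```

```text
tcp [ 0.5567 -0.1793  0.047 ] yaw 7.2 q [-19.  29. 102.   0.  49. -27.] gap 0.0265 t 8.0
offset [-0.0881 -0.0005 -0.0634] turn [ 0.2  -0.25  0.  ]
[-0.26175961  1.48859422  6.85787792] [ 0.001  0.001 -0.001 -0.     0.     0.   ]
```

View pics/w4z.png

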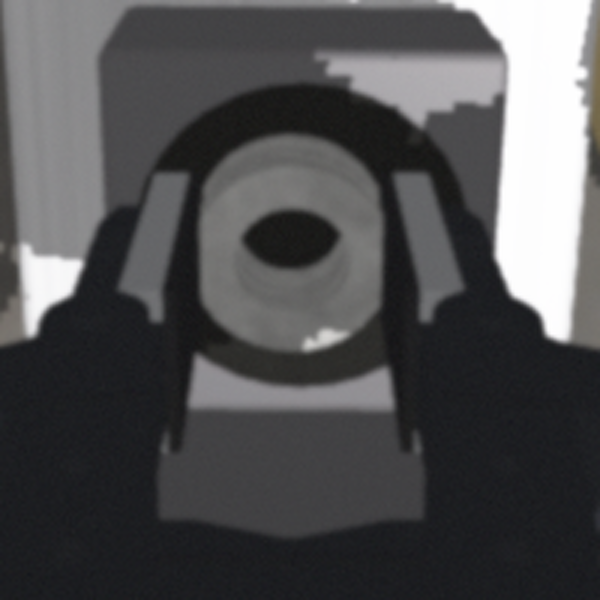

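View pics/sd4.png

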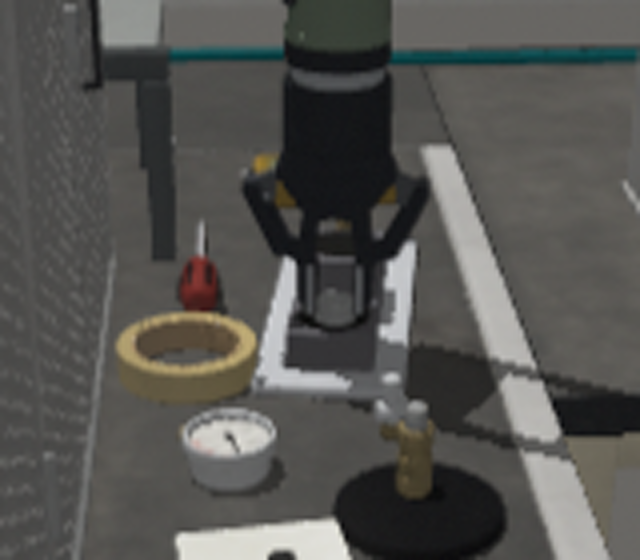

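```bash
python3 -m inch '[{"fingers":0,"offset":[0,0,-0.005],"turn":[0,0,0]},{"fingers":0,"offset":[0,0,-0.015],"turn":[0,0,0]},{"fingers":0,"offset":[0,0,-0.03],"turn":[0,0,0]},{"fingers":0,"offset":[0,0,-0.045],"turn":[0,0,0]},{"fingers":0,"offset":[0,0,-0.06],"turn":[0,0,0]},{"fingers":0,"offset":[0,0,-0.07],"turn":[0,0,0]},{"fingers":0,"offset":[0,0,-0.07],"turn":[0,0,0]},{"fingers":0,"offset":[0,0,-0.07],"turn":[0,0,0]},{"fingers":0,"offset":[0,0,-0.07],"turn":[0,0,0]},{"fingers":0,"offset":[0,0,-0.07],"turn":[0,0,0]}]'
python3 - <<'E'
from h import *
plan([0.567,-0.267,0.110])
cv2.imwrite('pics/w5.png',eyes.grab_frame('wrist'))
s=eyes.grab_frame('side'); cv2.imwrite('pics/sd5.png',cv2.resize(s[100:240,240:400],None,fx=4,fy=4,interpolation=cv2.INTER_CUBIC))
E
```

```text
clock: 8.83
tcp_pos: [0.5549, -0.1794, 0.114]
tool_rot: [0.661, 0.75, 0.001, -0.003]
ft_force: [-0.2, -0.1, -0.5]
finger_gap: 0.0268
tcp [ 0.5549 -0.1794  0.114 ] yaw 7.22 q [-19.  25.  98.   0.  58. -27.] gap 0.0268 t 8.8
offset [-0.0884  0.001   0.0035] turn [-0.09 -0.36 -0.  ]
```

View pics/w5.png

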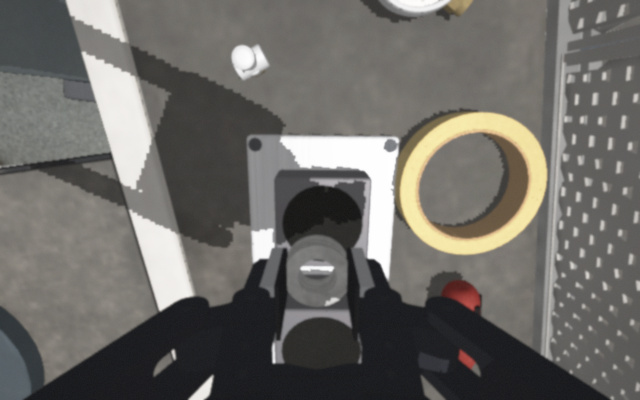

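View pics/sd5.png

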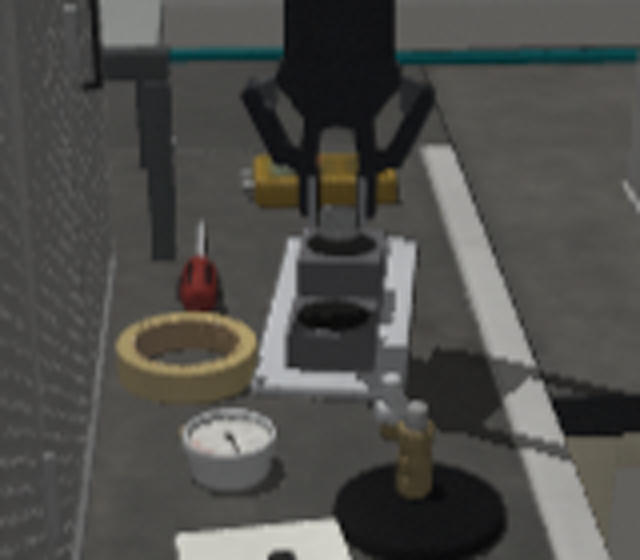

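```bash
python3 - <<'E'
from h import *
im=cv2.imread('pics/w5.png')
cv2.imwrite('pics/w5z.png',cv2.resize(im[200:370,250:390],None,fx=4,fy=4,interpolation=cv2.INTER_CUBIC)[:600])
p=eyes.camera_params('wrist')
plan([0.567,-0.267,0.110])
for z in(.114,.121,.124): print(z,onz(p,317.5,267,z))
E
```

```text
tcp [ 0.5551 -0.1794  0.1141] yaw 7.22 q [-19.  25.  98.   0.  58. -27.] gap 0.0265 t 8.9
offset [-0.0884  0.0008  0.0035] turn [-0.08 -0.35 -0.  ]
0.114 [ 0.55424161 -0.18000042  0.114     ]
0.121 [ 0.55379554 -0.17654056  0.121     ]
0.124 [ 0.55360437 -0.17505776  0.124     ]
```

View pics/w5z.png

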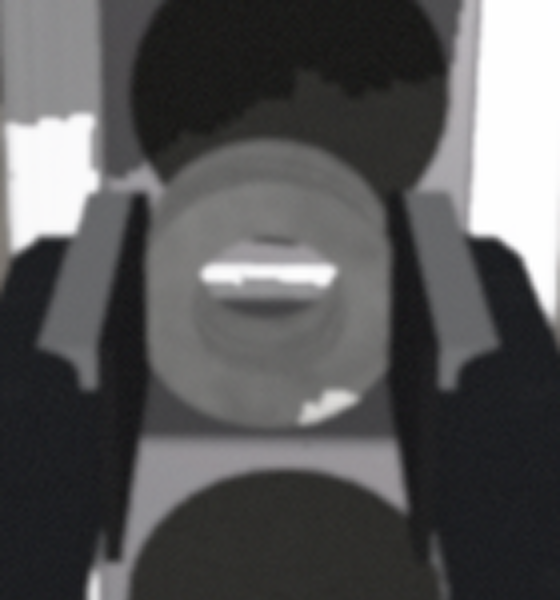

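```bash
python3 -m inch '[{"fingers":0,"offset":[-0.01,0,0],"turn":[0,0,0]},{"fingers":0,"offset":[-0.03,0.001,0],"turn":[0,0,0]},{"fingers":0,"offset":[-0.05,0.002,0],"turn":[0,0,0]},{"fingers":0,"offset":[-0.07,0.0025,0],"turn":[0,0,0]},{"fingers":0,"offset":[-0.083,0.0025,0.005],"turn":[0,0.3,-0.3]},{"fingers":0,"offset":[-0.087,0.0025,0.015],"turn":[0,0.3,-0.3]},{"fingers":0,"offset":[-0.087,0.0025,0.025],"turn":[0,0.3,-0.3]},{"fingers":0,"offset":[-0.087,0.0025,0.033],"turn":[0,0.3,-0.3]},{"fingers":0,"offset":[-0.087,0.0025,0.035],"turn":[0,0.3,-0.3]},{"fingers":0,"offset":[-0.087,0.0025,0.035],"turn":[0,0.3,-0.3]}]'
python3 - <<'E'
from h import *
plan([0.568,-0.2655,0.068],6.9)
E
```

```text
clock: 9.77
tcp_pos: [0.5681, -0.2642, 0.0781]
tool_rot: [0.659, 0.752, 0.003, -0.005]
ft_force: [0.3, -0.3, 0.2]
finger_gap: 0.0268
tcp [ 0.5681 -0.2642  0.0781] yaw 7.56 q [-26.  30.  94.   1.  56. -34.] gap 0.0268 t 9.8
offset [-0.0014 -0.0003  0.0101] turn [-0.12 -0.71  0.66]
```

```bash
python3 -m inch '[{"fingers":0,"offset":[-0.0015,-0.0003,0.002],"turn":[-0.1,-0.7,0.7]},{"fingers":0,"offset":[-0.0015,-0.0003,0.004],"turn":[-0.1,-0.7,0.7]},{"fingers":0,"offset":[-0.0015,-0.0003,0.006],"turn":[-0.1,-0.7,0.7]},{"fingers":0,"offset":[-0.0015,-0.0003,0.0075],"turn":[-0.1,-0.7,0.7]},{"fingers":0,"offset":[-0.0015,-0.0003,0.009],"turn":[-0.1,-0.7,0.7]},{"fingers":0,"offset":[-0.0015,-0.0003,0.0095],"turn":[-0.1,-0.7,0.7]},{"fingers":0,"offset":[-0.0015,-0.0003,0.0095],"turn":[-0.1,-0.7,0.7]},{"fingers":0,"offset":[-0.0015,-0.0003,0.0095],"turn":[-0.1,-0.7,0.7]},{"fingers":0,"offset":[-0.0015,-0.0003,0.0095],"turn":[-0.1,-0.7,0.7]},{"fingers":0,"offset":[-0.0015,-0.0003,0.0095],"turn":[-0.1,-0.7,0.7]}]'
python3 - <<'E'
from h import *
plan([0.568,-0.2655,0.068],6.9)
s=eyes.grab_frame('wrist'); cv2.imwrite('pics/w6.png',s)
E
```

```text
clock: 10.6
tcp_pos: [0.5689, -0.2669, 0.0701]
tool_rot: [0.664, 0.748, 0.0, 0.001]
ft_force: [0.3, 0.7, -0.4]
finger_gap: 0.0264
tcp [ 0.5689 -0.2669  0.0701] yaw 6.81 q [-26.  31.  95.  -0.  55. -33.] gap 0.0264 t 10.6
offset [ 0.0016 -0.0008  0.0021] turn [ 0.13  0.1  -0.09]
```

View pics/w6.png

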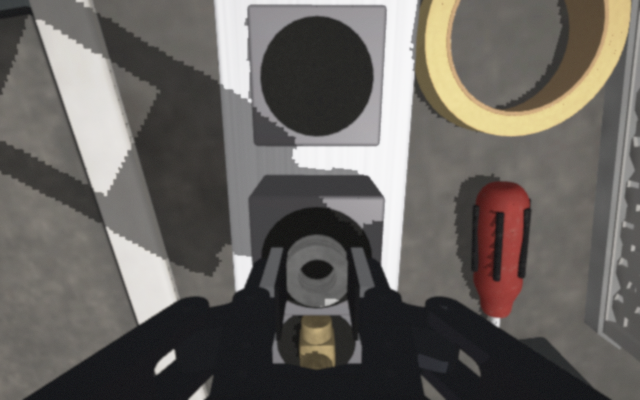

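```bash
python3 -m inch '[{"fingers":0,"offset":[0.0013,-0.0007,0.0007],"turn":[0,0,0]},{"fingers":0,"offset":[0.0013,-0.0007,0.0015],"turn":[0,0,0]},{"fingers":0,"offset":[0.0013,-0.0007,0.0025],"turn":[0,0,0]},{"fingers":0,"offset":[0.0013,-0.0007,0.0035],"turn":[0,0,0]},{"fingers":0,"offset":[0.0013,-0.0007,0.0035],"turn":[0,0,0]},{"fingers":0.03,"offset":[0.0013,-0.0007,0.0035],"turn":[0,0,0]},{"fingers":0.04,"offset":[0.0013,-0.0007,0.0035],"turn":[0,0,0]},{"fingers":0.055,"offset":[0.0013,-0.0007,0.0035],"turn":[0,0,0]},{"fingers":0.07,"offset":[0.0013,-0.0007,0.0],"turn":[0,0,0]},{"fingers":0.07,"offset":[0.0013,-0.0007,-0.03],"turn":[0,0,0]}]'
python3 - <<'E'
from h import *
import pickle
plan([0.568,-0.2655,0.19],6.9)
p=eyes.camera_params('wrist'); im=eyes.grab_frame('wrist'); cv2.imwrite('pics/w7.png',im); pickle.dump(p,open('w7.pkl','wb'))
E
```

```text
clock: 11.48
tcp_pos: [0.5647, -0.264, 0.0952]
tool_rot: [0.664, 0.748, -0.001, -0.004]
ft_force: [-0.4, -0.0, -0.7]
finger_gap: 0.0702
tcp [ 0.5647 -0.264   0.0952] yaw 6.81 q [-26.  29.  93.  -0.  58. -33.] gap 0.0702 t 11.5
offset [-0.0014  0.0024 -0.0949] turn [-0.44 -0.27 -0.09]
```

View pics/w7.png

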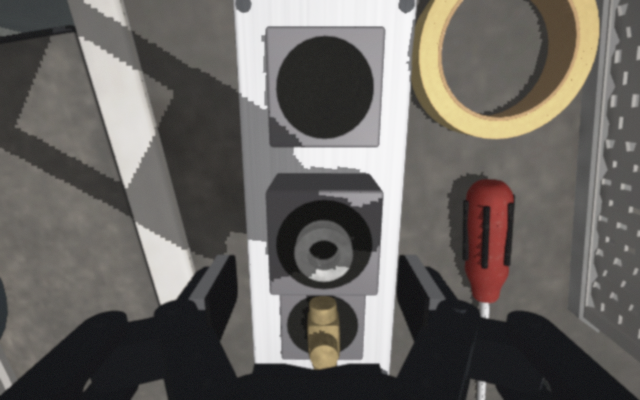

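```bash
python3 -m inch '[{"fingers":0.08,"offset":[0,0,-0.03],"turn":[0,0,0]},{"fingers":0.085,"offset":[0,0,-0.06],"turn":[0,0,0]},{"fingers":0.085,"offset":[0,0,-0.09],"turn":[0,0,0]},{"fingers":0.085,"offset":[-0.01,0.002,-0.105],"turn":[0,0,0]},{"fingers":0.085,"offset":[-0.02,0.002,-0.105],"turn":[0,0,0]},{"fingers":0.085,"offset":[-0.03,0.002,-0.105],"turn":[0,0,0]},{"fingers":0.085,"offset":[-0.035,0.002,-0.105],"turn":[0,0,0]},{"fingers":0.085,"offset":[-0.035,0.002,-0.105],"turn":[0,0,0]},{"fingers":0.085,"offset":[-0.035,0.002,-0.105],"turn":[0,0,0]},{"fingers":0.085,"offset":[-0.035,0.002,-0.105],"turn":[0,0,0]}]'
python3 - <<'E'
from h import *
import pickle
plan([0.578,-0.3525,0.034],6.9)
p=eyes.camera_params('wrist'); im=eyes.grab_frame('wrist'); cv2.imwrite('pics/w8.png',im); pickle.dump(p,open('w8.pkl','wb'))
cv2.imwrite('pics/w8z.png',cv2.resize(im[80:280,255:385],None,fx=4,fy=4,interpolation=cv2.INTER_CUBIC)[150:750])
print(proj(p,[[.557,-.1837,.04],[.5672,-.2669,.061],[.5773,-.3499,.016]]).round(1))
E
```

```text
clock: 12.37
tcp_pos: [0.5733, -0.2996, 0.2036]
tool_rot: [0.664, 0.748, 0.0, -0.0]
ft_force: [-0.4, 0.7, 0.4]
finger_gap: 0.0848
tcp [ 0.5733 -0.2996  0.2036] yaw 6.8 q [-29.  26.  82.   0.  72. -35.] gap 0.0848 t 12.4
offset [-0.0531 -0.0016  0.1696] turn [-0.   -0.01 -0.1 ]
[[315.5  46. ]
 [315.7 151.6]
 [316.  227.3]]
```

View pics/w8.png

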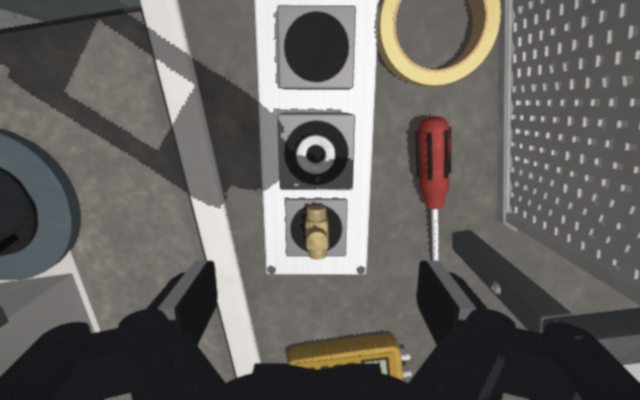

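View pics/w8z.png

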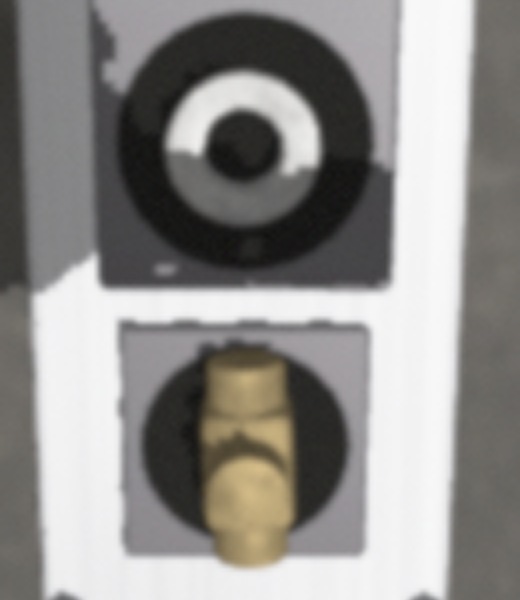

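```bash
python3 - <<'E'
from h import *
import pickle
p=pickle.load(open('w8.pkl','rb'))
f=lambda U,V,z: onz(p,255+(U+.5)/4-.5,80+(V+150+.5)/4-.5,z).round(4)
print('washer',f(244,149,.075),'disc high',f(245,139.5,.061),'disc low',f(245,442,.016))
print('neck',f(247,495,.051),'body far',f(246,362,.038),'near bottom',f(250,566,.022),'sides',f(201,440,.035),f(293,440,.035), f(206,380,.03),f(286,380,.03),f(214,545,.03),f(288,545,.03))
plan([0.578,-0.3525,0.034],6.9)
E
```

```text
washer [ 0.5672 -0.2672  0.075 ] disc high [ 0.5674 -0.2672  0.061 ] disc low [ 0.5772 -0.3503  0.016 ]
neck [ 0.5777 -0.3503  0.051 ] body far [ 0.5741 -0.3222  0.038 ] near bottom [ 0.5823 -0.3818  0.022 ] sides [ 0.5658 -0.344   0.035 ] [ 0.5878 -0.3414  0.035 ] [ 0.5653 -0.3303  0.03  ] [ 0.5846 -0.328   0.03  ] [ 0.5721 -0.3734  0.03  ] [ 0.5906 -0.3712  0.03  ]
tcp [ 0.5735 -0.2995  0.204 ] yaw 6.82 q [-29.  26.  82.   0.  72. -35.] gap 0.0852 t 12.4
offset [-0.0531 -0.0019  0.17  ] turn [ 0.03  0.02 -0.08]
```

```bash
python3 -m inch '[{"fingers":0.085,"offset":[-0.025,-0.001,0.02],"turn":[0,0,-1.1]},{"fingers":0.085,"offset":[-0.045,-0.001,0.055],"turn":[0,0,-1.1]},{"fingers":0.085,"offset":[-0.0517,-0.0017,0.09],"turn":[0,0,-1.1]},{"fingers":0.085,"offset":[-0.0517,-0.0017,0.12],"turn":[0,0,-1.1]},{"fingers":0.085,"offset":[-0.0517,-0.0017,0.15],"turn":[0,0,-1.1]},{"fingers":0.085,"offset":[-0.0517,-0.0017,0.165],"turn":[0,0,-1.1]},{"fingers":0.085,"offset":[-0.0517,-0.0017,0.175],"turn":[0,0,-1.1]},{"fingers":0.085,"offset":[-0.0517,-0.0017,0.175],"turn":[0,0,-1.1]},{"fingers":0.085,"offset":[-0.0517,-0.0017,0.175],"turn":[0,0,-1.1]},{"fingers":0.085,"offset":[-0.0517,-0.0017,0.175],"turn":[0,0,-1.1]}]'
python3 - <<'E'
from h import *
plan([0.578,-0.351,0.021],8)
im=eyes.grab_frame('wrist'); cv2.imwrite('pics/w9.png',im)
E
```

```text
clock: 13.25
tcp_pos: [0.5798, -0.3522, 0.0318]
tool_rot: [0.657, 0.754, 0.0, 0.003]
ft_force: [0.4, 0.2, 0.6]
finger_gap: 0.085
tcp [ 0.5798 -0.3522  0.0318] yaw 7.93 q [-32.  37.  89.   0.  54. -40.] gap 0.085 t 13.2
offset [ 0.0015 -0.0016  0.0108] turn [ 0.25  0.21 -0.07]
```

View pics/w9.png

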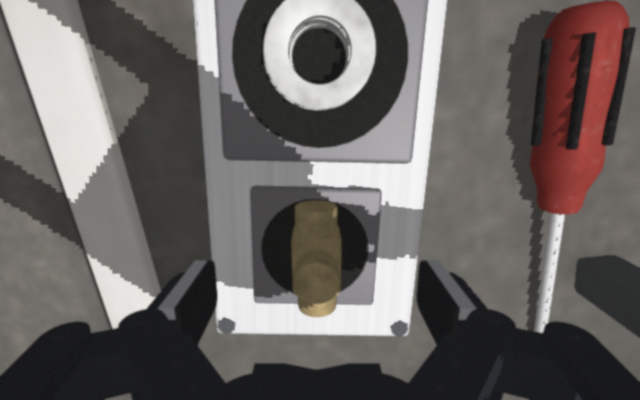

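```bash
python3 -m inch '[{"fingers":0.085,"offset":[0.001,-0.001,0.004],"turn":[0.2,0.2,0]},{"fingers":0.07,"offset":[0.001,-0.001,0.008],"turn":[0.2,0.2,0]},{"fingers":0.05,"offset":[0.001,-0.001,0.010],"turn":[0.2,0.2,0]},{"fingers":0.035,"offset":[0.001,-0.001,0.010],"turn":[0.2,0.2,0]},{"fingers":0,"offset":[0.001,-0.001,0.010],"turn":[0.2,0.2,0]},{"fingers":0,"offset":[0.001,-0.001,0.010],"turn":[0.2,0.2,0]},{"fingers":0,"offset":[0.001,-0.001,0.010],"turn":[0.2,0.2,0]},{"fingers":0,"offset":[0.001,-0.001,0.010],"turn":[0.2,0.2,0]},{"fingers":0,"offset":[0.001,-0.001,0.010],"turn":[0.2,0.2,0]},{"fingers":0,"offset":[0.001,-0.001,0.010],"turn":[0.2,0.2,0]}]' 50
python3 - <<'E'
from h import *
plan([0.578,-0.351,0.2],8)
im=eyes.grab_frame('wrist'); cv2.imwrite('pics/w10.png',im)
E
```

```text
clock: 14.13
tcp_pos: [0.5779, -0.3511, 0.0205]
tool_rot: [0.657, 0.754, 0.0, -0.001]
ft_force: [-0.6, -0.1, 1.5]
finger_gap: 0.021
tcp [ 0.5779 -0.3511  0.0205] yaw 7.92 q [-32.  37.  90.   0.  53. -40.] gap 0.021 t 14.1
offset [ 0.0003  0.     -0.1795] turn [-0.05 -0.07 -0.08]
```

View pics/w10.png

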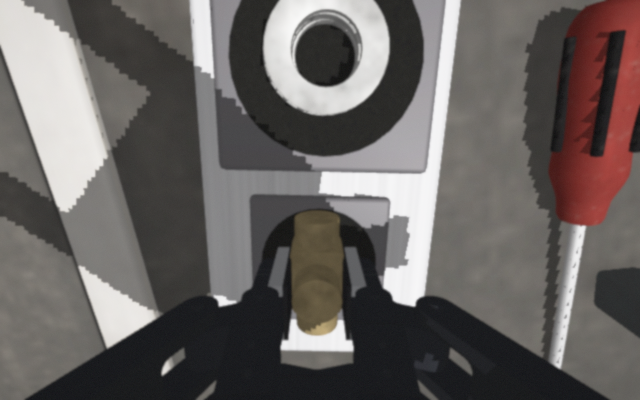

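```bash
python3 -m inch '[{"fingers":0,"offset":[0,0,-0.005],"turn":[0,0,0]},{"fingers":0,"offset":[0,0,-0.02],"turn":[0,0,0]},{"fingers":0,"offset":[0,0,-0.045],"turn":[0,0,0]},{"fingers":0,"offset":[0,0,-0.075],"turn":[0,0,0]},{"fingers":0,"offset":[0,0,-0.1],"turn":[0,0,0]},{"fingers":0,"offset":[0,0,-0.12],"turn":[0,0,0]},{"fingers":0,"offset":[0,0,-0.125],"turn":[0,0,0]},{"fingers":0,"offset":[0.01,0,-0.125],"turn":[0,0,0]},{"fingers":0,"offset":[0.03,0,-0.125],"turn":[0,0,0]},{"fingers":0,"offset":[0.055,0,-0.125],"turn":[0,0,0]}]'
python3 - <<'E'
from h import *
plan([0.5575,-0.1837,0.14],7)
im=eyes.grab_frame('wrist'); cv2.imwrite('pics/w11.png',im)
E
```

```text
clock: 15.02
tcp_pos: [0.5688, -0.2959, 0.1429]
tool_rot: [0.657, 0.754, -0.0, -0.003]
ft_force: [0.3, 0.6, -1.7]
finger_gap: 0.0205
tcp [ 0.5688 -0.2959  0.1429] yaw 7.81 q [-29.  28.  88.   0.  65. -36.] gap 0.0205 t 15.0
offset [0.1127 0.0041 0.0033] turn [-0.26 -0.23  0.81]
```

View pics/w11.png

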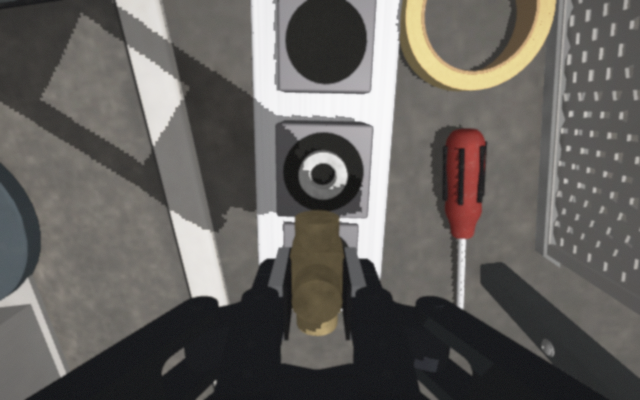

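The tee hangs level in the gripper, neck up at (318,295), and the washers lie centred on the high riser at (323,173). Next I'll move it over the mid riser.

```bash
python3 -m inch '[{"fingers":0,"offset":[0.02,0.001,0],"turn":[0,0,0.2]},{"fingers":0,"offset":[0.045,0.002,0],"turn":[0,0,0.4]},{"fingers":0,"offset":[0.07,0.003,0],"turn":[0,0,0.6]},{"fingers":0,"offset":[0.095,0.004,0],"turn":[0,0,0.9]},{"fingers":0,"offset":[0.108,0.004,0.01],"turn":[0,0,0.9]},{"fingers":0,"offset":[0.112,0.004,0.035],"turn":[0,0,0.9]},{"fingers":0,"offset":[0.112,0.004,0.06],"turn":[0,0,0.9]},{"fingers":0,"offset":[0.112,0.004,0.075],"turn":[0,0,0.9]},{"fingers":0,"offset":[0.112,0.004,0.085],"turn":[0,0,0.9]},{"fingers":0,"offset":[0.112,0.004,0.085],"turn":[0,0,0.9]}]'
python3 - <<'E'
from h import *
plan([0.5575,-0.1837,0.0455],7)
E
```

```text
clock: 15.9
tcp_pos: [0.556, -0.1836, 0.0569]
tool_rot: [0.662, 0.749, -0.001, -0.005]
ft_force: [-0.2, 0.2, -0.8]
finger_gap: 0.0207
tcp [ 0.556  -0.1836  0.0569] yaw 7.04 q [-19.  29. 101.   0.  51. -27.] gap 0.0207 t 15.9
offset [-0.0003  0.0016  0.0113] turn [-0.48 -0.31  0.04]
```

```bash
python3 -m inch '[{"fingers":0,"offset":[0,0.0005,0.003],"turn":[-0.2,-0.2,0]},{"fingers":0,"offset":[0,0.0015,0.006],"turn":[-0.4,-0.3,0]},{"fingers":0,"offset":[0,0.0015,0.008],"turn":[-0.4,-0.3,0]},{"fingers":0,"offset":[0,0.0015,0.009],"turn":[-0.4,-0.3,0]},{"fingers":0,"offset":[0,0.0015,0.01],"turn":[-0.4,-0.3,0]},{"fingers":0,"offset":[0,0.0015,0.01],"turn":[-0.4,-0.3,0]},{"fingers":0,"offset":[0,0.0015,0.01],"turn":[-0.4,-0.3,0]},{"fingers":0,"offset":[0,0.0015,0.01],"turn":[-0.4,-0.3,0]},{"fingers":0,"offset":[0,0.0015,0.01],"turn":[-0.4,-0.3,0]},{"fingers":0,"offset":[0,0.0015,0.01],"turn":[-0.4,-0.3,0]}]'
python3 - <<'E'
from h import *
plan([0.5575,-0.1837,0.0445],7)
E
```

```text
clock: 16.73
tcp_pos: [0.5601, -0.1849, 0.0506]
tool_rot: [0.663, 0.749, 0.001, 0.003]
ft_force: [0.1, -0.9, -1.9]
finger_gap: 0.0207
tcp [ 0.5601 -0.1849  0.0506] yaw 7.02 q [-19.  29. 101.  -0.  49. -26.] gap 0.0207 t 16.7
offset [ 0.0015 -0.0025  0.006 ] turn [0.33 0.2  0.01]
```

```bash
python3 -m inch '[{"fingers":0,"offset":[0.0005,-0.001,0.001],"turn":[0.1,0.1,0]},{"fingers":0,"offset":[0.001,-0.002,0.002],"turn":[0.2,0.1,0]},{"fingers":0,"offset":[0.001,-0.002,0.003],"turn":[0.2,0.1,0]},{"fingers":0,"offset":[0.001,-0.002,0.004],"turn":[0.2,0.1,0]},{"fingers":0,"offset":[0.001,-0.002,0.005],"turn":[0.2,0.1,0]},{"fingers":0,"offset":[0.001,-0.002,0.005],"turn":[0.2,0.1,0]},{"fingers":0,"offset":[0.001,-0.002,0.005],"turn":[0.2,0.1,0]},{"fingers":0,"offset":[0.001,-0.002,0.005],"turn":[0.2,0.1,0]},{"fingers":0,"offset":[0.001,-0.002,0.005],"turn":[0.2,0.1,0]},{"fingers":0,"offset":[0.001,-0.002,0.005],"turn":[0.2,0.1,0]}]'
python3 - <<'E'
from h import *
plan([0.5575,-0.1837,0.0445],7)
im=eyes.grab_frame('wrist'); cv2.imwrite('pics/w12.png',im)
E
```

```text
clock: 17.57
tcp_pos: [0.5581, -0.1841, 0.0455]
tool_rot: [0.663, 0.749, 0.0, 0.001]
ft_force: [0.1, -0.7, -1.3]
finger_gap: 0.0208
tcp [ 0.5581 -0.1841  0.0455] yaw 7.02 q [-19.  29. 102.  -0.  49. -26.] gap 0.0208 t 17.6
offset [ 0.0005 -0.0005  0.001 ] turn [0.12 0.1  0.02]
```

View pics/w12.png

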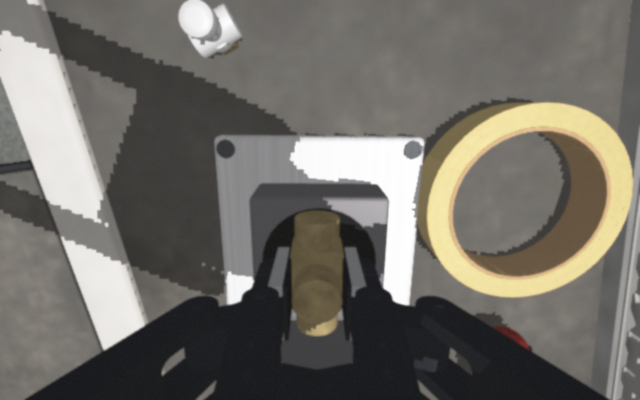

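```bash
python3 -m inch '[{"fingers":0,"offset":[0.0004,-0.0003,0.0007],"turn":[0.1,0.1,0]},{"fingers":0,"offset":[0.0004,-0.0003,0.0014],"turn":[0.1,0.1,0]},{"fingers":0,"offset":[0.0004,-0.0003,0.002],"turn":[0.1,0.1,0]},{"fingers":0,"offset":[0.0004,-0.0003,0.002],"turn":[0.1,0.1,0]},{"fingers":0.024,"offset":[0.0004,-0.0003,0.002],"turn":[0.1,0.1,0]},{"fingers":0.035,"offset":[0.0004,-0.0003,0.002],"turn":[0.1,0.1,0]},{"fingers":0.05,"offset":[0.0004,-0.0003,0.002],"turn":[0.1,0.1,0]},{"fingers":0.07,"offset":[0.0004,-0.0003,0.002],"turn":[0.1,0.1,0]},{"fingers":0.08,"offset":[0.0004,-0.0003,-0.01],"turn":[0.1,0.1,0]},{"fingers":0.085,"offset":[0.0004,-0.0003,-0.04],"turn":[0.1,0.1,0]}]'
python3 - <<'E'
from h import *
plan([0.53,-0.12,0.2],7)
E
python3 -m inch '[{"fingers":0.085,"offset":[0,0,-0.03],"turn":[0,0,0]},{"fingers":0.085,"offset":[0,0,-0.06],"turn":[0,0,0]},{"fingers":0.085,"offset":[0.02,0,-0.09],"turn":[0,0,0]},{"fingers":0.085,"offset":[0.04,-0.006,-0.12],"turn":[0,0,0]},{"fingers":0.085,"offset":[0.06,-0.01,-0.13],"turn":[0,0,0]},{"fingers":0.085,"offset":[0.065,-0.01,-0.13],"turn":[0,0,0]},{"fingers":0.085,"offset":[0.065,-0.01,-0.13],"turn":[0,0,0]},{"fingers":0.085,"offset":[0.065,-0.01,-0.13],"turn":[0,0,0]},{"fingers":0.085,"offset":[0.065,-0.01,-0.13],"turn":[0,0,0]},{"fingers":0.085,"offset":[0.065,-0.01,-0.13],"turn":[0,0,0]}]'
python3 - <<'E'
from h import *
import pickle
plan([0.467,0.006,0.1])
p=eyes.camera_params('wrist'); im=eyes.grab_frame('wrist'); cv2.imwrite('pics/w13.png',im); pickle.dump(p,open('w13.pkl','wb'))
print(proj(p,[[.5575,-.1837,.04],[.5674,-.267,.061],[.5773,-.3499,.016]]).round(1))
E
```

```text
clock: 18.45
tcp_pos: [0.5548, -0.1827, 0.082]
tool_rot: [0.662, 0.749, -0.002, -0.004]
ft_force: [-0.2, -0.1, -0.4]
finger_gap: 0.0811
tcp [ 0.5548 -0.1827  0.082 ] yaw 7.02 q [-19.  27. 100.   0.  54. -26.] gap 0.0811 t 18.4
offset [ 0.0657 -0.0179 -0.1176] turn [-0.47 -0.24  0.02]
clock: 19.28
tcp_pos: [0.5394, -0.1211, 0.214]
tool_rot: [0.663, 0.749, -0.001, -0.001]
ft_force: [-1.0, 0.6, 0.1]
finger_gap: 0.085
tcp [ 0.5394 -0.1211  0.214 ] yaw 6.97 q [-14.  17.  94.  -0.  69. -21.] gap 0.085 t 19.3
offset [ 0.1349 -0.0562  0.1142] turn [-0.12 -0.04 -0.  ]
[[328.7 245.3]
 [328.2 330.4]
 [326.2 366. ]]
```

View pics/w13.png

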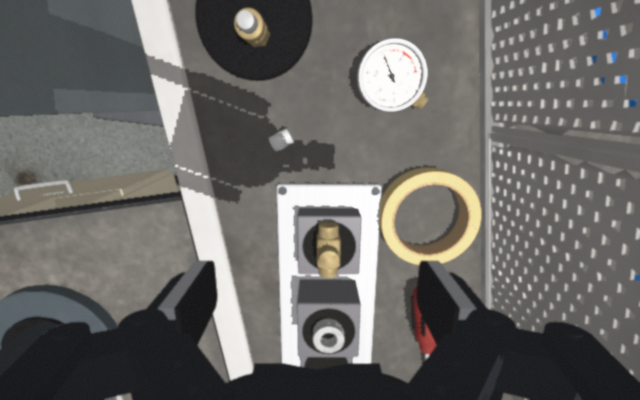

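```bash
python3 - <<'E'
from h import *
import pickle
p=pickle.load(open('w13.pkl','rb'))
im=cv2.imread('pics/w13.png')
a=cv2.resize(im[0:100,190:320],None,fx=4,fy=4,interpolation=cv2.INTER_CUBIC)
b=cv2.resize(im[200:370,270:390],None,fx=4,fy=4,interpolation=cv2.INTER_CUBIC)[:600]
cv2.imwrite('pics/w13a.png',a);cv2.imwrite('pics/w13b.png',b)
print(onz(p,243.5,19,.074),onz(p,262,40,.014))
E
```

```text
[0.4676153  0.00308786 0.074     ] [ 0.47231942 -0.00085116  0.014     ]
```

View pics/w13a.png

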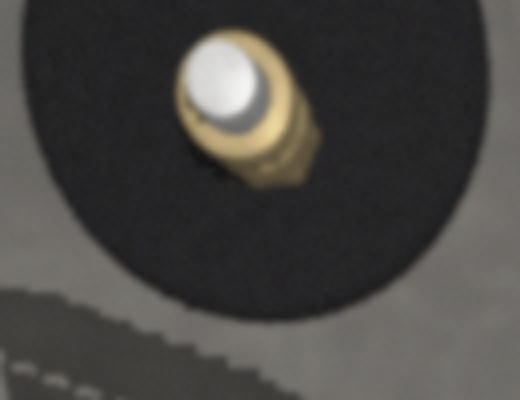

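View pics/w13b.png

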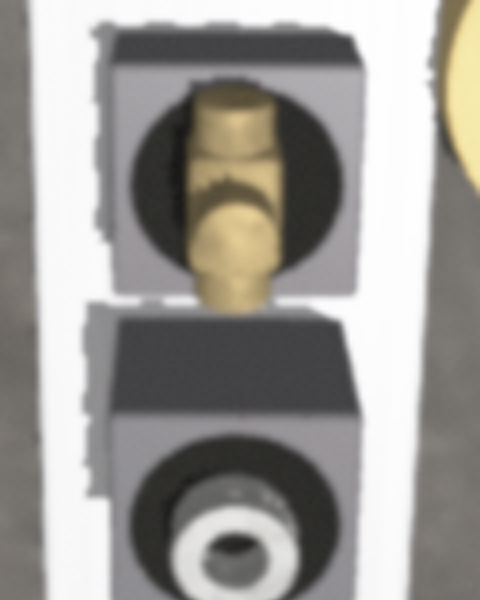

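```bash
python3 - <<'E'
from h import *
import pickle
p=pickle.load(open('w13.pkl','rb'))
print('tee neck',onz(p,328.2,258.7,.075))
plan([0.468,0.004,0.1],6.9)
E
python3 -m inch '[{"fingers":0.085,"offset":[0.025,-0.012,0.01],"turn":[0,0,0]},{"fingers":0.085,"offset":[0.06,-0.028,0.025],"turn":[0,0,0]},{"fingers":0.085,"offset":[0.095,-0.042,0.04],"turn":[0,0,0]},{"fingers":0.085,"offset":[0.12,-0.052,0.06],"turn":[0,0,0]},{"fingers":0.085,"offset":[0.133,-0.055,0.08],"turn":[0,0,0]},{"fingers":0.085,"offset":[0.133,-0.055,0.095],"turn":[0,0,0]},{"fingers":0.085,"offset":[0.133,-0.055,0.1],"turn":[0,0,0]},{"fingers":0.085,"offset":[0.133,-0.055,0.1],"turn":[0,0,0]},{"fingers":0.085,"offset":[0.133,-0.055,0.1],"turn":[0,0,0]},{"fingers":0.085,"offset":[0.133,-0.055,0.1],"turn":[0,0,0]}]'
python3 - <<'E'
from h import *
import pickle
plan([0.468,0.004,0.029],6.9)
p=eyes.camera_params('wrist'); im=eyes.grab_frame('wrist'); cv2.imwrite('pics/w14.png',im); pickle.dump(p,open('w14.pkl','wb'))
E
```

```text
tee neck [ 0.5556988  -0.18194072  0.075     ]
tcp [ 0.5395 -0.1211  0.2141] yaw 6.97 q [-14.  17.  94.  -0.  69. -21.] gap 0.0849 t 19.3
offset [ 0.1328 -0.0556  0.1143] turn [-0.11 -0.03  0.07]
clock: 20.17
tcp_pos: [0.47, 0.0043, 0.1162]
tool_rot: [0.663, 0.749, 0.001, 0.001]
ft_force: [0.8, -0.3, 0.2]
finger_gap: 0.0851
tcp [0.47   0.0043 0.1162] yaw 6.96 q [ -1.  15. 113.  -0.  52.  -8.] gap 0.0851 t 20.2
offset [-0.     -0.0022  0.0872] turn [0.12 0.02 0.06]
```

View pics/w14.png

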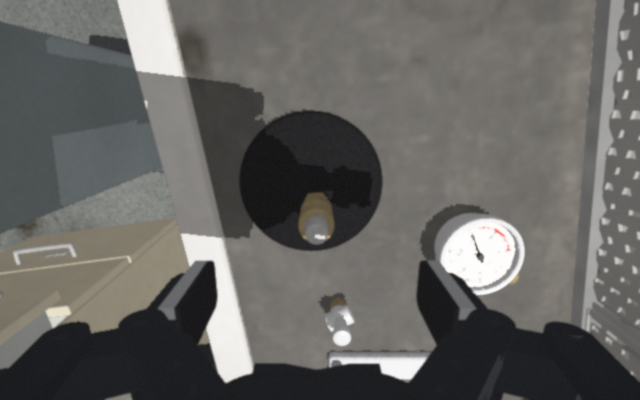

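```bash
python3 -m inch '[{"fingers":0.085,"offset":[0,-0.002,0.02],"turn":[0,0,0]},{"fingers":0.085,"offset":[0,-0.002,0.05],"turn":[0,0,0]},{"fingers":0.08,"offset":[0,-0.002,0.075],"turn":[0,0,0]},{"fingers":0.065,"offset":[0,-0.002,0.085],"turn":[0,0,0]},{"fingers":0.05,"offset":[0,-0.002,0.087],"turn":[0,0,0]},{"fingers":0,"offset":[0,-0.002,0.087],"turn":[0,0,0]},{"fingers":0,"offset":[0,-0.002,0.087],"turn":[0,0,0]},{"fingers":0,"offset":[0,-0.002,0.087],"turn":[0,0,0]},{"fingers":0,"offset":[0,-0.002,0.087],"turn":[0,0,0]},{"fingers":0,"offset":[0,-0.002,0.087],"turn":[0,0,0]}]' 45
python3 - <<'E'
from h import *
plan([0.468,0.004,0.029],6.9)
im=eyes.grab_frame('wrist'); cv2.imwrite('pics/w15.png',im)
E
```

```text
clock: 21.05
tcp_pos: [0.4682, 0.0045, 0.0297]
tool_rot: [0.662, 0.749, 0.001, 0.001]
ft_force: [0.2, -0.3, 6.8]
finger_gap: 0.0229
tcp [0.4682 0.0045 0.0297] yaw 7.02 q [ -1.  22. 119.  -0.  39.  -8.] gap 0.0229 t 21.1
offset [-0.0005 -0.0003  0.0007] turn [0.21 0.03 0.12]
```

View pics/w15.png

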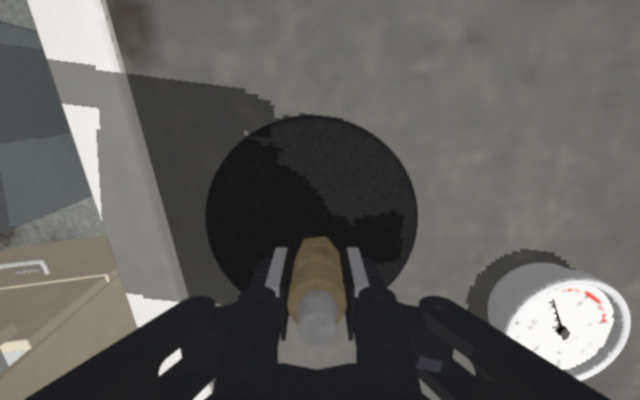

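```bash
python3 -m inch '[{"fingers":0,"offset":[0,0,-0.005],"turn":[0,0,0]},{"fingers":0,"offset":[0,0,-0.025],"turn":[0,0,0]},{"fingers":0,"offset":[0,0,-0.055],"turn":[0,0,0]},{"fingers":0,"offset":[0,0,-0.085],"turn":[0,0,0]},{"fingers":0,"offset":[-0.01,0.003,-0.11],"turn":[0,0,0]},{"fingers":0,"offset":[-0.03,0.008,-0.12],"turn":[0,0,0]},{"fingers":0,"offset":[-0.06,0.013,-0.12],"turn":[0,0,0]},{"fingers":0,"offset":[-0.09,0.02,-0.12],"turn":[0,0,0]},{"fingers":0,"offset":[-0.12,0.027,-0.12],"turn":[0,0,0]},{"fingers":0,"offset":[-0.15,0.034,-0.12],"turn":[0,0,0]}]'
python3 - <<'E'
from h import *
plan([0.5775,-0.35,0.14],7)
E
```

```text
clock: 21.93
tcp_pos: [0.5188, -0.1412, 0.1488]
tool_rot: [0.662, 0.749, 0.0, 0.0]
ft_force: [0.5, -0.2, -0.9]
finger_gap: 0.0229
tcp [ 0.5188 -0.1412  0.1488] yaw 7.03 q [-16.  19. 102.   0.  59. -24.] gap 0.0229 t 21.9
offset [-0.2144  0.0327  0.0088] turn [ 0.02 -0.01  0.03]
```

```bash
python3 -m inch '[{"fingers":0,"offset":[-0.03,0.0045,0],"turn":[0,0,0]},{"fingers":0,"offset":[-0.06,0.009,0],"turn":[0,0,0]},{"fingers":0,"offset":[-0.09,0.0135,0],"turn":[0,0,0]},{"fingers":0,"offset":[-0.12,0.018,0],"turn":[0,0,0]},{"fingers":0,"offset":[-0.15,0.0225,0],"turn":[0,0,0]},{"fingers":0,"offset":[-0.18,0.027,0],"turn":[0,0,0]},{"fingers":0,"offset":[-0.203,0.031,0],"turn":[0,0,0]},{"fingers":0,"offset":[-0.21,0.032,0],"turn":[0,0,0]},{"fingers":0,"offset":[-0.21,0.032,0],"turn":[0,0,0]},{"fingers":0,"offset":[-0.21,0.032,0],"turn":[0,0,0]}]'
python3 - <<'E'
from h import *
import pickle
plan([0.5775,-0.35,0.05],7)
p=eyes.camera_params('wrist'); im=eyes.grab_frame('wrist'); cv2.imwrite('pics/w16.png',im); pickle.dump(p,open('w16.pkl','wb'))
print(proj(p,[[.5575,-.1837,.04],[.5674,-.267,.061],[.5773,-.3499,.016]]).round(1))
E
```

```text
clock: 22.77
tcp_pos: [0.5757, -0.3437, 0.148]
tool_rot: [0.663, 0.749, 0.0, -0.001]
ft_force: [0.6, 0.6, -1.1]
finger_gap: 0.023
tcp [ 0.5757 -0.3437  0.148 ] yaw 6.99 q [-32.  30.  83.   0.  67. -39.] gap 0.023 t 22.8
offset [-0.0067  0.0011  0.098 ] turn [-0.05 -0.1  -0.01]
[[321.4 -43.9]
 [320.7  94.8]
 [319.4 201.1]]
```

View pics/w16.png

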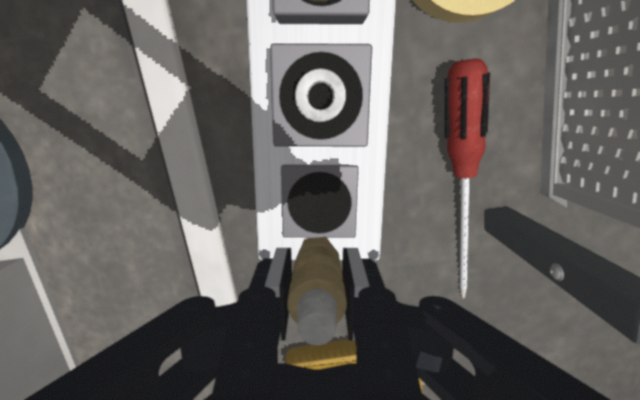

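```bash
python3 -m inch '[{"fingers":0,"offset":[-0.005,0.001,0.015],"turn":[0,0,0]},{"fingers":0,"offset":[-0.006,0.001,0.035],"turn":[0,0,0]},{"fingers":0,"offset":[-0.006,0.001,0.06],"turn":[0,0,0]},{"fingers":0,"offset":[-0.006,0.001,0.08],"turn":[0,0,0]},{"fingers":0,"offset":[-0.006,0.001,0.095],"turn":[0,0,0]},{"fingers":0,"offset":[-0.006,0.001,0.105],"turn":[0,0,0]},{"fingers":0,"offset":[-0.006,0.001,0.109],"turn":[0,0,0]},{"fingers":0,"offset":[-0.006,0.001,0.109],"turn":[0,0,0]},{"fingers":0,"offset":[-0.006,0.001,0.109],"turn":[0,0,0]},{"fingers":0,"offset":[-0.006,0.001,0.109],"turn":[0,0,0]}]'
python3 - <<'E'
from h import *
plan([0.5776,-0.3493,0.0315],7)
E
```

```text
clock: 23.65
tcp_pos: [0.5789, -0.3506, 0.0408]
tool_rot: [0.662, 0.749, 0.0, 0.001]
ft_force: [-0.7, -1.3, -0.9]
finger_gap: 0.0229
tcp [ 0.5789 -0.3506  0.0408] yaw 7.03 q [-32.  36.  89.   0.  55. -39.] gap 0.0229 t 23.6
offset [ 0.0015 -0.0011  0.0093] turn [0.13 0.09 0.03]
```

```bash
python3 -m inch '[{"fingers":0,"offset":[0.0005,-0.0005,0.002],"turn":[0.1,0.1,0]},{"fingers":0,"offset":[0.0012,-0.001,0.004],"turn":[0.1,0.1,0]},{"fingers":0,"offset":[0.0012,-0.001,0.006],"turn":[0.1,0.1,0]},{"fingers":0,"offset":[0.0012,-0.001,0.0075],"turn":[0.1,0.1,0]},{"fingers":0,"offset":[0.0012,-0.001,0.0085],"turn":[0.1,0.1,0]},{"fingers":0,"offset":[0.0012,-0.001,0.0085],"turn":[0.1,0.1,0]},{"fingers":0,"offset":[0.0012,-0.001,0.0085],"turn":[0.1,0.1,0]},{"fingers":0,"offset":[0.0012,-0.001,0.0085],"turn":[0.1,0.1,0]},{"fingers":0,"offset":[0.0012,-0.001,0.0085],"turn":[0.1,0.1,0]},{"fingers":0,"offset":[0.0012,-0.001,0.0085],"turn":[0.1,0.1,0]}]'
python3 - <<'E'
from h import *
plan([0.5776,-0.3493,0.0315],7)
im=eyes.grab_frame('wrist'); cv2.imwrite('pics/w17.png',im)
E
```

```text
clock: 24.48
tcp_pos: [0.5769, -0.3494, 0.032]
tool_rot: [0.663, 0.749, 0.0, -0.001]
ft_force: [-2.0, 1.1, 5.8]
finger_gap: 0.0228
tcp [ 0.5769 -0.3494  0.032 ] yaw 7.01 q [-32.  37.  89.   0.  54. -39.] gap 0.0228 t 24.5
offset [-0.      0.0007  0.0005] turn [-0.07 -0.09  0.01]
```

View pics/w17.png

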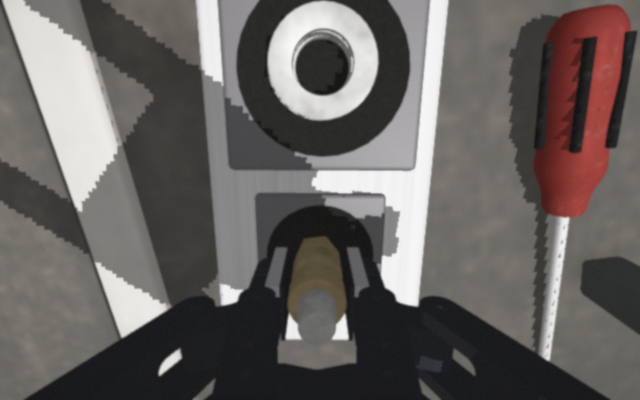

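```bash
python3 -m inch '[{"fingers":0,"offset":[0,0,-0.0005],"turn":[0,0,0]},{"fingers":0.024,"offset":[0,0,-0.0005],"turn":[0,0,0]},{"fingers":0.035,"offset":[0,0,-0.0005],"turn":[0,0,0]},{"fingers":0.05,"offset":[0,0,-0.0005],"turn":[0,0,0]},{"fingers":0.07,"offset":[0,0,-0.0005],"turn":[0,0,0]},{"fingers":0.085,"offset":[0,0,-0.001],"turn":[0,0,0]},{"fingers":0.085,"offset":[0,0,-0.02],"turn":[0,0,0]},{"fingers":0.085,"offset":[0,0,-0.05],"turn":[0,0,0]},{"fingers":0.085,"offset":[0,0,-0.09],"turn":[0,0,0]},{"fingers":0.085,"offset":[0,0,-0.13],"turn":[0,0,0]}]'
python3 - <<'E'
from h import *
plan([0.567,-0.24,0.24],7)
E
python3 -m inch '[{"fingers":0.085,"offset":[0.02,0,-0.02],"turn":[0,0,0]},{"fingers":0.085,"offset":[0.05,0,-0.04],"turn":[0,0,0]},{"fingers":0.085,"offset":[0.08,0,-0.06],"turn":[0,0,0]},{"fingers":0.085,"offset":[0.1,0,-0.08],"turn":[0,0,0]},{"fingers":0.085,"offset":[0.11,0.001,-0.09],"turn":[0,0,0]},{"fingers":0.085,"offset":[0.11,0.001,-0.09],"turn":[0,0,0]},{"fingers":0.085,"offset":[0.11,0.001,-0.09],"turn":[0,0,0]},{"fingers":0.085,"offset":[0.11,0.001,-0.09],"turn":[0,0,0]},{"fingers":0.085,"offset":[0.11,0.001,-0.09],"turn":[0,0,0]},{"fingers":0.085,"offset":[0.11,0.001,-0.09],"turn":[0,0,0]}]'
python3 - <<'E'
from h import *
import pickle
plan([0.567,-0.24,0.24],7)
p=eyes.camera_params('wrist'); im=eyes.grab_frame('wrist'); cv2.imwrite('pics/w18.png',im); pickle.dump(p,open('w18.pkl','wb'))
print(proj(p,[[.5575,-.1837,.04],[.5674,-.267,.061],[.5773,-.3499,.016],[.5675,-.267,.01]]).round(1))
cv2.imwrite('pics/w18z.png',cv2.resize(im[110:310,255:385],None,fx=4,fy=4,interpolation=cv2.INTER_CUBIC)[:600])
cv2.imwrite('pics/w18y.png',cv2.resize(im[110:310,255:385],None,fx=4,fy=4,interpolation=cv2.INTER_CUBIC)[200:])
E
```

```text
clock: 25.37
tcp_pos: [0.5766, -0.3491, 0.1612]
tool_rot: [0.662, 0.749, -0.0, -0.003]
ft_force: [-0.2, -0.4, 0.0]
finger_gap: 0.0846
tcp [ 0.5766 -0.3491  0.1612] yaw 7.02 q [-32.  30.  81.   0.  69. -39.] gap 0.0846 t 25.4
offset [ 0.1098  0.0035 -0.0784] turn [-0.21 -0.2   0.02]
clock: 26.2
tcp_pos: [0.5645, -0.2413, 0.2494]
tool_rot: [0.663, 0.749, -0.0, -0.002]
ft_force: [0.3, -0.7, -0.4]
finger_gap: 0.085
tcp [ 0.5645 -0.2413  0.2494] yaw 6.95 q [-24.  21.  82.   0.  77. -31.] gap 0.085 t 26.2
offset [0.0009 0.0027 0.0094] turn [-0.22 -0.17 -0.05]
[[319.  118.3]
 [318.5 204.7]
 [318.2 260.7]
 [318.6 192.2]]
```

View pics/w18.png

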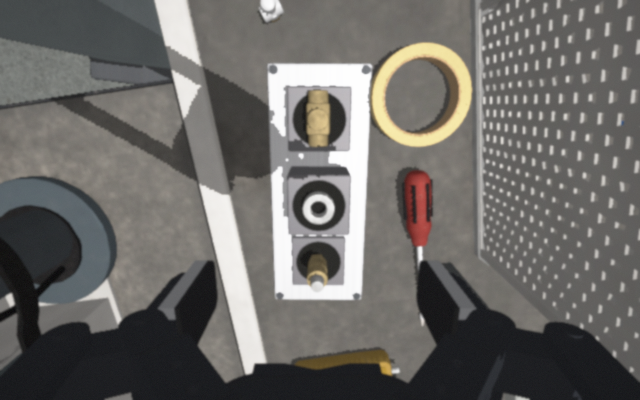

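View pics/w18z.png

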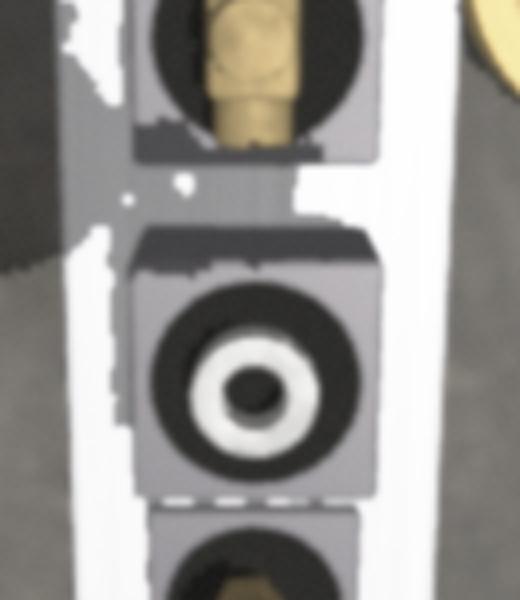

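View pics/w18y.png

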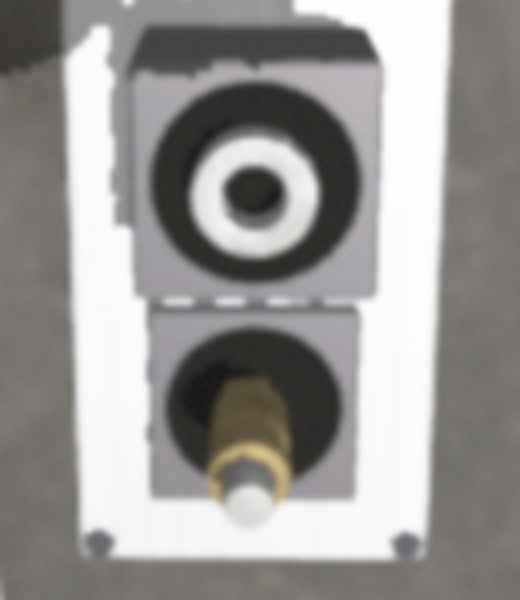

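```bash
python3 - <<'E'
from h import *
import pickle
p=pickle.load(open('w18.pkl','rb'))
f=lambda U,V,z: onz(p,255+(U+.5)/4-.5,110+(V+.5)/4-.5,z)
print('coupler cap',f(248,705,.076),'low disc',f(253,608,.016))
print('washer',f(255,396,.075),'high disc',f(256,382,.061))
print('tee neck',f(251,30,.075))
s=[onz(p,*q,.01) for q in((272.5,69),(366,70),(357,296.3),(279.7,296.3))]; print(np.mean(s,0),s)
for a,b in((0,3),(1,2)): d=s[a]-s[b];print(np.degrees(np.arctan2(-d[0],d[1])),np.linalg.norm(d))
im=cv2.imread('pics/w18.png')
cv2.imwrite('pics/w18x.png',cv2.resize(im[55:160,255:385],None,fx=5,fy=5,interpolation=cv2.INTER_CUBIC))
E
```

```text
coupler cap [ 0.5756704  -0.34974685  0.076     ] low disc [ 0.5770725  -0.35111629  0.016     ]
washer [ 0.56721509 -0.26689766  0.075     ] high disc [ 0.56754133 -0.26745001  0.061     ]
tee neck [ 0.55572329 -0.18158769  0.075     ]
[ 0.56786466 -0.26858807  0.01      ] [array([ 0.5033136 , -0.14111564,  0.01      ]), array([ 0.60040447, -0.13023968,  0.01      ]), array([ 0.632287  , -0.39541921,  0.01      ]), array([ 0.53545359, -0.40757777,  0.01      ])]
6.877647129598328 0.268393454488279
6.855764958177362 0.26708926899496543
```

View pics/w18x.png

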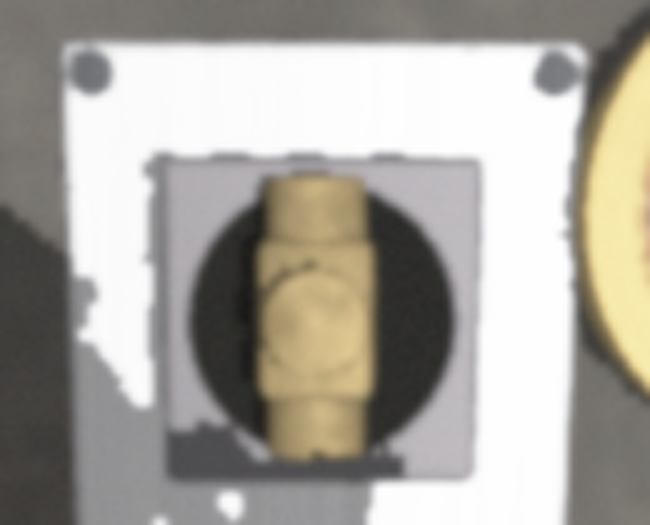

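All three fittings stand within about 2 mm of their riser centres, and the board centre is (0.5675, -0.267). Next I'll go and look at the cover.

```bash
python3 - <<'E'
from h import *
plan([0.46,0.03,0.32],7)
E
python3 -m inch '[{"fingers":0.085,"offset":[0.02,-0.01,-0.01],"turn":[0,0,0]},{"fingers":0.085,"offset":[0.05,-0.025,-0.02],"turn":[0,0,0]},{"fingers":0.085,"offset":[0.08,-0.04,-0.03],"turn":[0,0,0]},{"fingers":0.085,"offset":[0.11,-0.055,-0.04],"turn":[0,0,0]},{"fingers":0.085,"offset":[0.14,-0.068,-0.05],"turn":[0,0,0]},{"fingers":0.085,"offset":[0.175,-0.072,-0.06],"turn":[0,0,0]},{"fingers":0.085,"offset":[0.21,-0.072,-0.07],"turn":[0,0,0]},{"fingers":0.085,"offset":[0.245,-0.072,-0.07],"turn":[0,0,0]},{"fingers":0.085,"offset":[0.28,-0.072,-0.07],"turn":[0,0,0]},{"fingers":0.085,"offset":[0.315,-0.065,-0.07],"turn":[0,0,0]}]'
python3 - <<'E'
from h import *
plan([0.475,0.25,0.34],12)
E
```

```text
tcp [ 0.5646 -0.2412  0.2497] yaw 6.96 q [-24.  21.  82.   0.  77. -31.] gap 0.0847 t 26.2
offset [ 0.282  -0.0712 -0.0693] turn [-0.2  -0.16 -0.05]
clock: 27.08
tcp_pos: [0.4609, 0.0652, 0.322]
tool_rot: [0.663, 0.749, -0.0, -0.001]
ft_force: [0.2, -1.1, -0.2]
finger_gap: 0.0848
tcp [0.4609 0.0652 0.322 ] yaw 6.95 q [ 7.  6. 93.  0. 81. -0.] gap 0.0848 t 27.1
offset [ 0.1818  0.0363 -0.0178] turn [-0.09 -0.09 -5.05]
```

```bash
python3 -m inch '[{"fingers":0.085,"offset":[0.03,0.006,-0.003],"turn":[0,0,-1]},{"fingers":0.085,"offset":[0.06,0.012,-0.006],"turn":[0,0,-2]},{"fingers":0.085,"offset":[0.09,0.018,-0.009],"turn":[0,0,-3]},{"fingers":0.085,"offset":[0.12,0.024,-0.012],"turn":[0,0,-4]},{"fingers":0.085,"offset":[0.15,0.03,-0.015],"turn":[0,0,-5]},{"fingers":0.085,"offset":[0.175,0.035,-0.018],"turn":[0,0,-5]},{"fingers":0.085,"offset":[0.18,0.036,-0.018],"turn":[0,0,-5]},{"fingers":0.085,"offset":[0.18,0.036,-0.018],"turn":[0,0,-5]},{"fingers":0.085,"offset":[0.18,0.036,-0.018],"turn":[0,0,-5]},{"fingers":0.085,"offset":[0.18,0.036,-0.018],"turn":[0,0,-5]}]'
python3 - <<'E'
from h import *
import pickle
plan([0.475,0.25,0.34],12)
p=eyes.camera_params('wrist'); im=eyes.grab_frame('wrist'); cv2.imwrite('pics/w19.png',im); pickle.dump(p,open('w19.pkl','wb'))
E
```

```text
clock: 27.92
tcp_pos: [0.4758, 0.2459, 0.3398]
tool_rot: [0.63, 0.777, -0.0, -0.001]
ft_force: [-0.1, 0.7, 0.6]
finger_gap: 0.0849
tcp [0.4758 0.2459 0.3398] yaw 11.94 q [26. 12. 83.  0. 85. 14.] gap 0.0849 t 27.9
offset [ 0.0041  0.0001 -0.0002] turn [-0.12 -0.06 -0.06]
```

View pics/w19.png

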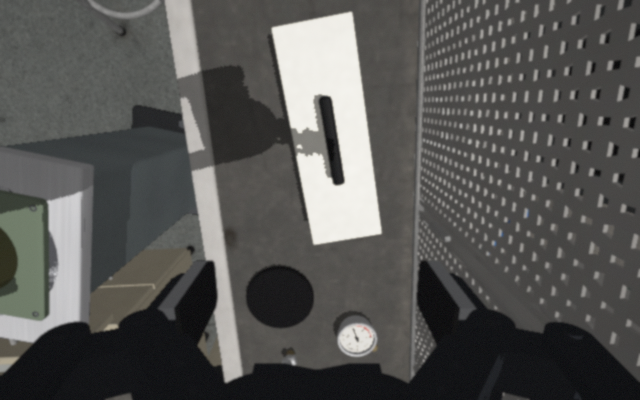

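```bash
python3 - <<'E'
from h import *
import pickle
p=pickle.load(open('w19.pkl','rb')); im=cv2.imread('pics/w19.png')
g=im.min(axis=2); m=(g>140).astype(np.uint8); m[:, :255]=0; m[250:]=0; m[:,400:]=0
m=cv2.morphologyEx(m,cv2.MORPH_CLOSE,np.ones((25,25),np.uint8))
c=max(cv2.findContours(m,0,1)[0],key=cv2.contourArea); q=cv2.approxPolyDP(c,8,True)[:,0]; print(q.tolist())
P=np.array([onz(p,*map(float,x),.078)[:2] for x in q]); print(P.round(4)); print('centre',P.mean(0),[np.linalg.norm(P[i]-P[i-1]).round(4) for i in range(len(P))])
for i in range(len(P)): d=P[i]-P[i-1]; print(np.degrees(np.arctan2(d[1],d[0])).round(2))
d=(im.max(axis=2)<45).astype(np.uint8); e=np.zeros_like(m); cv2.drawContours(e,[c],-1,1,-1); e=cv2.erode(e,np.ones((15,15)))
d&=e
cc=max(cv2.findContours(d,0,1)[0],key=cv2.contourArea); r=cv2.minAreaRect(cc); print(r)
b=cv2.boxPoints(r); B=np.array([onz(p,*map(float,x),.116)[:2] for x in b]); print(B.round(4),B.mean(0))
for i in range(4): dd=B[i]-B[i-1]; print(np.linalg.norm(dd).round(4),np.degrees(np.arctan2(dd[1],dd[0])).round(2))
cv2.imwrite('pics/w19z.png',cv2.resize(im[5:255,260:395],None,fx=2.4,fy=2.4,interpolation=cv2.INTER_CUBIC))
E
```

```text
[[351, 0], [345, 13], [272, 27], [314, 244], [381, 233]]
[[0.4725 0.4254]
 [0.4691 0.4122]
 [0.3958 0.3829]
 [0.4913 0.147 ]
 [0.571  0.1793]]
centre [0.47993753 0.30935341] [np.float64(0.2651), np.float64(0.0136), np.float64(0.079), np.float64(0.2546), np.float64(0.086)]
111.81
-104.2
-158.26
-67.96
22.1
((331.12164306640625, 139.72972106933594), (87.29586791992188, 10.192736625671387), 80.53767395019531)
[[0.46   0.3222]
 [0.4698 0.3259]
 [0.5047 0.2413]
 [0.4944 0.2372]] [0.48221671 0.28164197]
0.0916 111.99
0.0104 21.03
0.0915 -67.54
0.0111 -158.26
```

View pics/w19z.png

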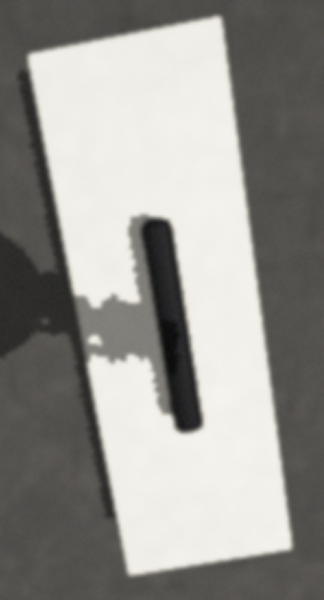

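The cover's top outline measures about 86 x 255 mm, centred at (0.483, 0.281) with a yaw of 22°. The handle bar agrees with this. I'll approach the handle now.

```bash
python3 - <<'E'
from h import *
plan([0.483,0.281,0.14],22)
E
python3 -m inch '[{"fingers":0.085,"offset":[0.015,0.006,0.02],"turn":[0,0,-3]},{"fingers":0.085,"offset":[0.03,0.012,0.05],"turn":[0,0,-6]},{"fingers":0.085,"offset":[0.033,0.0143,0.085],"turn":[0,0,-10]},{"fingers":0.085,"offset":[0.033,0.0143,0.12],"turn":[0,0,-10]},{"fingers":0.085,"offset":[0.033,0.0143,0.15],"turn":[0,0,-10]},{"fingers":0.085,"offset":[0.033,0.0143,0.17],"turn":[0,0,-10]},{"fingers":0.085,"offset":[0.033,0.0143,0.18],"turn":[0,0,-10]},{"fingers":0.085,"offset":[0.033,0.0143,0.18],"turn":[0,0,-10]},{"fingers":0.085,"offset":[0.033,0.0143,0.18],"turn":[0,0,-10]},{"fingers":0.085,"offset":[0.033,0.0143,0.18],"turn":[0,0,-10]}]'
python3 - <<'E'
from h import *
import pickle
plan([0.483,0.281,0.092],22)
p=eyes.camera_params('wrist'); im=eyes.grab_frame('wrist'); cv2.imwrite('pics/w20.png',im); pickle.dump(p,open('w20.pkl','wb'))
E
```

```text
tcp [0.4758 0.2459 0.3399] yaw 11.93 q [26. 12. 83.  0. 85. 14.] gap 0.0851 t 28.0
offset [0.0326 0.0146 0.1999] turn [ -0.09  -0.08 -10.07]
clock: 28.8
tcp_pos: [0.4838, 0.283, 0.1619]
tool_rot: [0.559, 0.829, 0.002, -0.0]
ft_force: [-0.2, 0.4, -0.6]
finger_gap: 0.0851
tcp [0.4838 0.283  0.1619] yaw 21.98 q [29. 20. 98.  0. 62.  7.] gap 0.0851 t 28.8
offset [-0.0017 -0.0017  0.0699] turn [ 0.15 -0.14 -0.02]
```

View pics/w20.png

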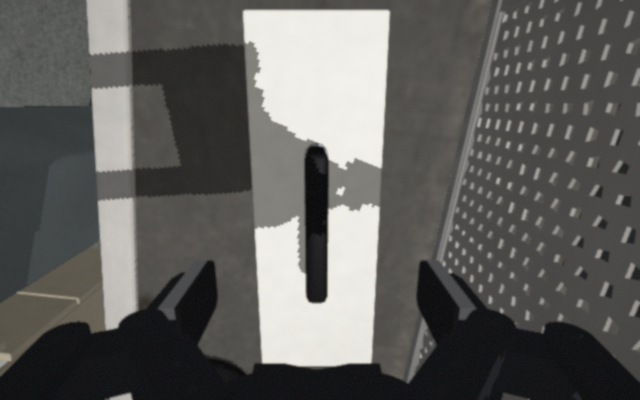

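```bash
python3 - <<'E'
from h import *
import pickle
p=pickle.load(open('w20.pkl','rb'))
a,b=onz(p,316.5,147,.114),onz(p,316,302,.114); print(a,b,(a+b)/2,np.linalg.norm(a-b))
plan([0.483,0.281,0.092],22)
E
```

```text
[0.46434715 0.32790778 0.114     ] [0.50060998 0.23740466 0.114     ] [0.48247856 0.28265622 0.114     ] 0.09749773198839169
tcp [0.4838 0.2831 0.162 ] yaw 21.99 q [29. 20. 98.  0. 62.  7.] gap 0.0847 t 28.9
offset [-0.0018 -0.0017  0.07  ] turn [ 0.16 -0.14 -0.01]
```

```bash
python3 -m inch '[{"fingers":0.085,"offset":[-0.0015,-0.001,0.02],"turn":[0,0,0]},{"fingers":0.085,"offset":[-0.0015,-0.001,0.04],"turn":[0,0,0]},{"fingers":0.085,"offset":[-0.0015,-0.001,0.055],"turn":[0,0,0]},{"fingers":0.07,"offset":[-0.0015,-0.001,0.065],"turn":[0,0,0]},{"fingers":0.05,"offset":[-0.0015,-0.001,0.07],"turn":[0,0,0]},{"fingers":0.04,"offset":[-0.0015,-0.001,0.07],"turn":[0,0,0]},{"fingers":0.04,"offset":[-0.0015,-0.001,0.07],"turn":[0,0,0]},{"fingers":0.04,"offset":[-0.0015,-0.001,0.07],"turn":[0,0,0]},{"fingers":0.04,"offset":[-0.0015,-0.001,0.07],"turn":[0,0,0]},{"fingers":0.04,"offset":[-0.0015,-0.001,0.07],"turn":[0,0,0]}]' 100
python3 - <<'E'
from h import *
plan([0.483,0.281,0.092],22)
im=eyes.grab_frame('wrist'); cv2.imwrite('pics/w21.png',im)
E
```

```text
clock: 29.68
tcp_pos: [0.4826, 0.2813, 0.0909]
tool_rot: [0.559, 0.829, 0.001, -0.001]
ft_force: [-0.8, 0.5, 0.8]
finger_gap: 0.0396
tcp [0.4826 0.2813 0.0909] yaw 22.02 q [ 29.  24. 103.   0.  53.   7.] gap 0.0396 t 29.7
offset [-0.0005  0.0003 -0.0011] turn [ 0.03 -0.13  0.02]
```

View pics/w21.png

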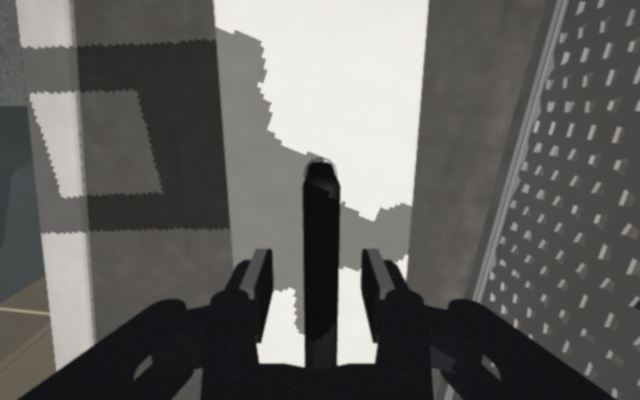

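The fingers straddle the handle at (320,270). I'll close on it and lift gently.

```bash
python3 -m inch '[{"fingers":0.02,"offset":[0,0,0],"turn":[0,0,0]},{"fingers":0,"offset":[0,0,0],"turn":[0,0,0]},{"fingers":0,"offset":[0,0,0],"turn":[0,0,0]},{"fingers":0,"offset":[0,0,0],"turn":[0,0,0]},{"fingers":0,"offset":[0,0,0],"turn":[0,0,0]},{"fingers":0,"offset":[0,0,0],"turn":[0,0,0]},{"fingers":0,"offset":[0,0,-0.005],"turn":[0,0,0]},{"fingers":0,"offset":[0,0,-0.015],"turn":[0,0,0]},{"fingers":0,"offset":[0,0,-0.03],"turn":[0,0,0]},{"fingers":0,"offset":[0,0,-0.045],"turn":[0,0,0]}]' 110
python3 - <<'E'
from h import *
plan([0.483,0.281,0.2],22); print(status.read_state()['ft_force'])
im=eyes.grab_frame('side'); cv2.imwrite('pics/s22.png',im)
E
```

```text
clock: 30.57
tcp_pos: [0.4814, 0.2806, 0.1354]
tool_rot: [0.559, 0.829, -0.001, -0.002]
ft_force: [-0.4, 0.9, -2.1]
finger_gap: 0.0123
tcp [0.4814 0.2806 0.1354] yaw 22.02 q [ 29.  21. 100.   0.  59.   7.] gap 0.0123 t 30.6
offset [-0.0001  0.0014 -0.0646] turn [-0.2  -0.1   0.02]
[-0.37800696  0.87933948 -2.12126714]
```

View pics/s22.png

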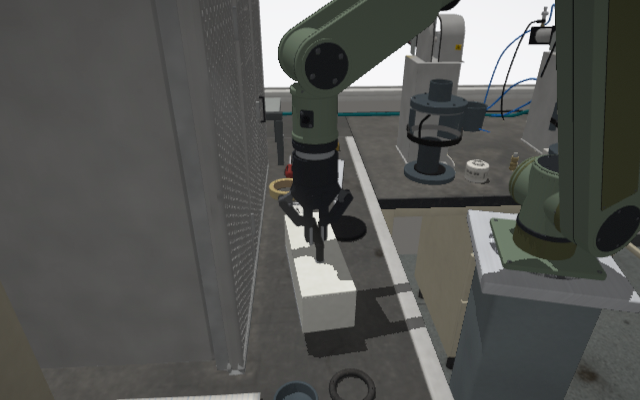

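```bash
python3 - <<'E'
from h import *
plan([0.505,0.08,0.205],16)
E
python3 -m inch '[{"fingers":0,"offset":[0,0,-0.02],"turn":[0,0,0]},{"fingers":0,"offset":[-0.005,0,-0.045],"turn":[0,0,0.3]},{"fingers":0,"offset":[-0.02,-0.005,-0.065],"turn":[0,0,0.8]},{"fingers":0,"offset":[-0.042,-0.011,-0.072],"turn":[0,0,1.5]},{"fingers":0,"offset":[-0.066,-0.017,-0.072],"turn":[0,0,2.2]},{"fingers":0,"offset":[-0.09,-0.023,-0.072],"turn":[0,0,3]},{"fingers":0,"offset":[-0.115,-0.03,-0.072],"turn":[0,0,3.8]},{"fingers":0,"offset":[-0.14,-0.037,-0.072],"turn":[0,0,4.5]},{"fingers":0,"offset":[-0.168,-0.044,-0.072],"turn":[0,0,5.2]},{"fingers":0,"offset":[-0.194,-0.052,-0.072],"turn":[0,0,6]}]'
python3 - <<'E'
from h import *
plan([0.5675,-0.267,0.205],6.9)
im=eyes.grab_frame('wrist'); cv2.imwrite('pics/w23.png',im)
E
```

```text
tcp [0.4833 0.2817 0.1388] yaw 22.02 q [ 29.  21. 100.   0.  59.   7.] gap 0.0118 t 30.6
offset [-0.1949 -0.0553 -0.0669] turn [ 0.18 -0.16  6.02]
clock: 31.45
tcp_pos: [0.5064, 0.0801, 0.2066]
tool_rot: [0.602, 0.799, -0.0, -0.001]
ft_force: [0.0, -0.6, -2.4]
finger_gap: 0.0126
tcp [0.5064 0.0801 0.2066] yaw 16.0 q [  8.  14. 100.   0.  67.  -8.] gap 0.0126 t 31.4
offset [-0.3505 -0.037   0.001 ] turn [-0.11 -0.1   9.1 ]
```

View pics/w23.png

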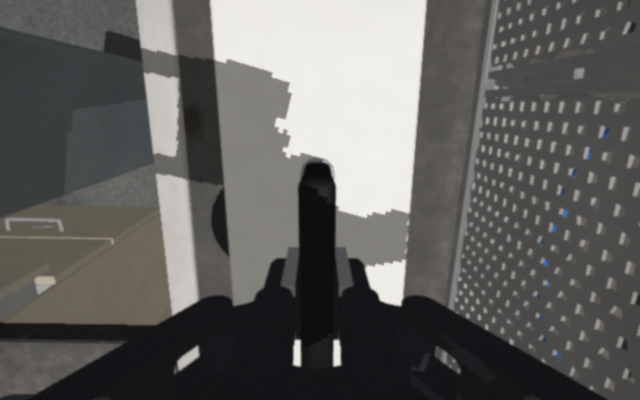

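```bash
python3 -m inch '[{"fingers":0,"offset":[-0.028,-0.003,0],"turn":[0,0,0.7]},{"fingers":0,"offset":[-0.056,-0.006,0],"turn":[0,0,1.4]},{"fingers":0,"offset":[-0.084,-0.009,0],"turn":[0,0,2.1]},{"fingers":0,"offset":[-0.112,-0.012,0],"turn":[0,0,2.8]},{"fingers":0,"offset":[-0.14,-0.015,0],"turn":[0,0,3.6]},{"fingers":0,"offset":[-0.168,-0.018,0],"turn":[0,0,4.4]},{"fingers":0,"offset":[-0.196,-0.021,0],"turn":[0,0,5.2]},{"fingers":0,"offset":[-0.224,-0.024,0],"turn":[0,0,6]},{"fingers":0,"offset":[-0.25,-0.027,0],"turn":[0,0,6.8]},{"fingers":0,"offset":[-0.276,-0.03,0],"turn":[0,0,7.5]}]'
python3 - <<'E'
from h import *
plan([0.5675,-0.267,0.205],6.9)
E
```

```text
clock: 32.33
tcp_pos: [0.5538, -0.1931, 0.2059]
tool_rot: [0.653, 0.757, -0.0, -0.002]
ft_force: [0.8, 0.4, -2.4]
finger_gap: 0.0122
tcp [ 0.5538 -0.1931  0.2059] yaw 8.47 q [-20.  20.  90.   0.  70. -29.] gap 0.0122 t 32.3
offset [-0.0752  0.0027  0.0007] turn [-0.14 -0.14  1.57]
```

```bash
python3 -m inch '[{"fingers":0,"offset":[-0.02,0.001,0],"turn":[0,0,0.4]},{"fingers":0,"offset":[-0.04,0.0015,0],"turn":[0,0,0.8]},{"fingers":0,"offset":[-0.058,0.002,0],"turn":[-0.1,-0.1,1.2]},{"fingers":0,"offset":[-0.069,0.0025,0],"turn":[-0.1,-0.1,1.6]},{"fingers":0,"offset":[-0.074,0.0025,0],"turn":[-0.1,-0.1,1.6]},{"fingers":0,"offset":[-0.074,0.0025,0],"turn":[-0.1,-0.1,1.6]},{"fingers":0,"offset":[-0.074,0.0025,0],"turn":[-0.1,-0.1,1.6]},{"fingers":0,"offset":[-0.074,0.0025,0],"turn":[-0.1,-0.1,1.6]},{"fingers":0,"offset":[-0.074,0.0025,0],"turn":[-0.1,-0.1,1.6]},{"fingers":0,"offset":[-0.074,0.0025,0],"turn":[-0.1,-0.1,1.6]}]'
python3 - <<'E'
from h import *
import pickle
plan([0.5675,-0.267,0.105],6.9)
p=eyes.camera_params('wrist'); im=eyes.grab_frame('wrist'); cv2.imwrite('pics/w24.png',im); pickle.dump(p,open('w24.pkl','wb'))
im=eyes.grab_frame('scene'); cv2.imwrite('pics/sc24.png',cv2.resize(im[200:360,240:400],None,fx=3.7,fy=3.7,interpolation=cv2.INTER_CUBIC))
im=eyes.grab_frame('side'); cv2.imwrite('pics/sd24.png',cv2.resize(im[80:240,220:420],None,fx=3.7,fy=3.7,interpolation=cv2.INTER_CUBIC))
E
```

```text
clock: 33.17
tcp_pos: [0.5676, -0.264, 0.2063]
tool_rot: [0.663, 0.749, 0.0, 0.0]
ft_force: [0.5, 0.5, -2.9]
finger_gap: 0.0119
tcp [ 0.5676 -0.264   0.2063] yaw 6.97 q [-26.  24.  85.   0.  71. -33.] gap 0.0119 t 33.2
offset [-0.003  -0.0005  0.1013] turn [ 0.02 -0.01  0.07]
```

View pics/w24.png

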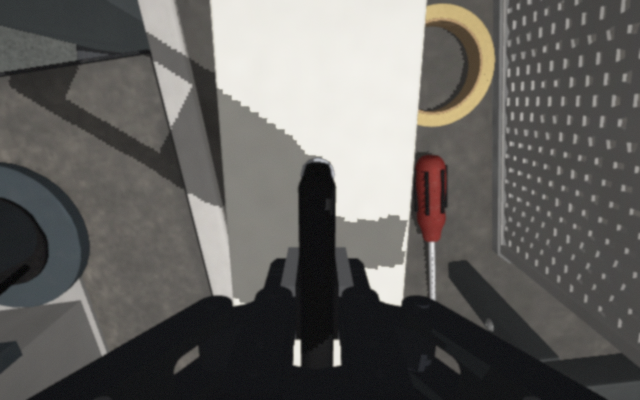

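View pics/sc24.png

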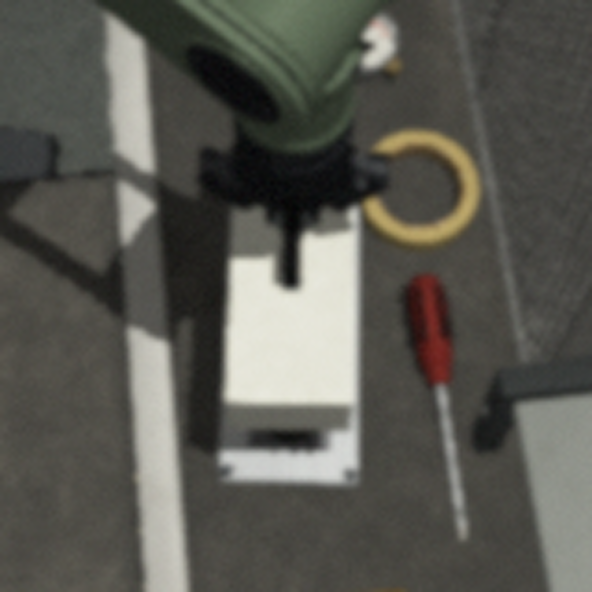

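View pics/sd24.png

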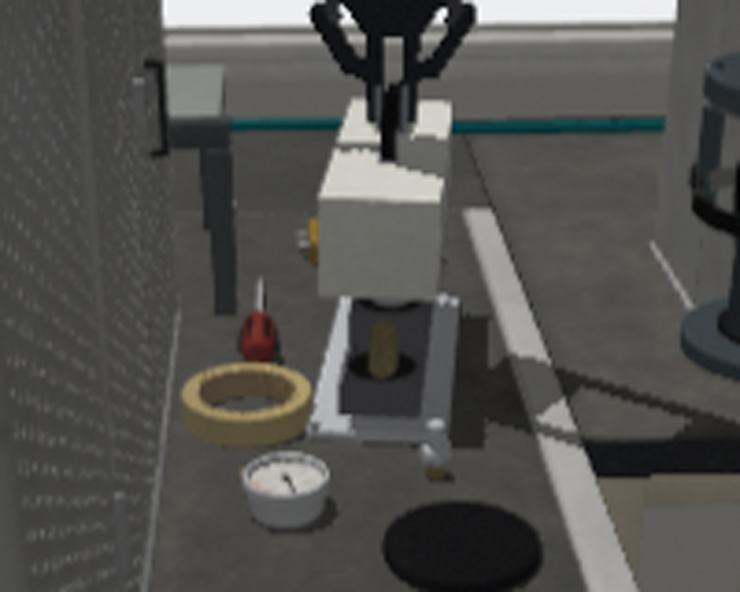

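```bash
python3 - <<'E'
from h import *
import pickle
p=pickle.load(open('w24.pkl','rb')); im=cv2.imread('pics/w24.png').min(axis=2).astype(int)
T=R.from_quat(status.read_state()['tool_rot']); t=status.read_state()['tcp_pos']
for v in (20,60,100,140):
    row=im[v]; r=np.argmin(np.diff(row)[330:440])+330
    l=np.argmax(np.diff(row)[190:240])+190
    X=[T.inv().apply(onz(p,u+.5,v,.193)-t)[:2].round(4) for u in(l,r)]; print(v,l,r,X,(X[0]+X[1])/2)
plan([0.5675,-0.267,0.105],6.9)
E
```

```text
20 211 424 [array([ 0.1049, -0.0446]), array([0.1049, 0.0428])] [ 0.1049 -0.0009]
60 214 421 [array([ 0.0896, -0.0446]), array([0.0897, 0.0429])] [ 0.08965 -0.00085]
100 217 418 [array([ 0.0734, -0.0446]), array([0.0735, 0.043 ])] [ 0.07345 -0.0008 ]
140 220 415 [array([ 0.0562, -0.0447]), array([0.0563, 0.0431])] [ 0.05625 -0.0008 ]
tcp [ 0.5676 -0.2644  0.2062] yaw 6.95 q [-26.  24.  85.   0.  71. -33.] gap 0.0121 t 33.3
offset [-0.0026 -0.0005  0.1012] turn [ 0.03 -0.    0.05]
```

```bash
python3 -m inch '[{"fingers":0,"offset":[-0.0015,0.0002,0.003],"turn":[0,0,0]},{"fingers":0,"offset":[-0.0025,0.0003,0.008],"turn":[0,0,0]},{"fingers":0,"offset":[-0.0025,0.0003,0.014],"turn":[0,0,0]},{"fingers":0,"offset":[-0.0025,0.0003,0.02],"turn":[0,0,0]},{"fingers":0,"offset":[-0.0025,0.0003,0.024],"turn":[0,0,0]},{"fingers":0,"offset":[-0.0025,0.0003,0.024],"turn":[0,0,0]},{"fingers":0,"offset":[-0.0025,0.0003,0.024],"turn":[0,0,0]},{"fingers":0,"offset":[-0.0025,0.0003,0.024],"turn":[0,0,0]},{"fingers":0,"offset":[-0.0025,0.0003,0.024],"turn":[0,0,0]},{"fingers":0,"offset":[-0.0025,0.0003,0.024],"turn":[0,0,0]}]'
python3 - <<'E'
from h import *
plan([0.5681,-0.267,0.15],6.9)
E
```

```text
clock: 34.15
tcp_pos: [0.5684, -0.2673, 0.1825]
tool_rot: [0.663, 0.748, 0.0, 0.0]
ft_force: [0.6, -0.3, -2.2]
finger_gap: 0.0122
tcp [ 0.5684 -0.2673  0.1825] yaw 6.92 q [-26.  25.  87.   0.  68. -33.] gap 0.0122 t 34.1
offset [ 0.0004 -0.0003  0.0325] turn [0.06 0.02 0.02]
```

```bash
python3 -m inch '[{"fingers":0,"offset":[0,0,0.004],"turn":[0,0,0]},{"fingers":0,"offset":[0,0,0.01],"turn":[0,0,0]},{"fingers":0,"offset":[0,0,0.017],"turn":[0,0,0]},{"fingers":0,"offset":[0,0,0.024],"turn":[0,0,0]},{"fingers":0,"offset":[0,0,0.031],"turn":[0,0,0]},{"fingers":0,"offset":[0,0,0.037],"turn":[0,0,0]},{"fingers":0,"offset":[0,0,0.042],"turn":[0,0,0]},{"fingers":0,"offset":[0,0,0.042],"turn":[0,0,0]},{"fingers":0,"offset":[0,0,0.042],"turn":[0,0,0]},{"fingers":0,"offset":[0,0,0.042],"turn":[0,0,0]}]'
python3 - <<'E'
from h import *
plan([0.5683,-0.267,0.101],6.9); print(status.read_state()['ft_force'])
E
```

```text
clock: 34.98
tcp_pos: [0.5685, -0.2674, 0.1404]
tool_rot: [0.663, 0.748, 0.0, 0.0]
ft_force: [-0.1, -0.0, -2.0]
finger_gap: 0.0122
tcp [ 0.5685 -0.2674  0.1404] yaw 6.92 q [-26.  27.  90.   0.  63. -33.] gap 0.0122 t 35.0
offset [ 0.0004 -0.0002  0.0394] turn [0.05 0.02 0.02]
[-0.08368176 -0.02570831 -1.95819347]
```

```bash
python3 -m inch '[{"fingers":0,"offset":[0,0,0.004],"turn":[0,0,0]},{"fingers":0,"offset":[0,0,0.009],"turn":[0,0,0]},{"fingers":0,"offset":[0,0,0.014],"turn":[0,0,0]},{"fingers":0,"offset":[0,0,0.019],"turn":[0,0,0]},{"fingers":0,"offset":[0,0,0.024],"turn":[0,0,0]},{"fingers":0,"offset":[0,0,0.029],"turn":[0,0,0]},{"fingers":0,"offset":[0,0,0.032],"turn":[0,0,0]},{"fingers":0,"offset":[0,0,0.034],"turn":[0,0,0]},{"fingers":0,"offset":[0,0,0.034],"turn":[0,0,0]},{"fingers":0,"offset":[0,0,0.034],"turn":[0,0,0]}]'
python3 - <<'E'
from h import *
plan([0.5683,-0.267,0.101],6.9); print(status.read_state()['ft_force'])
im=eyes.grab_frame('side'); cv2.imwrite('pics/sd25.png',cv2.resize(im[80:240,220:420],None,fx=3.7,fy=3.7,interpolation=cv2.INTER_CUBIC))
E
```

```text
clock: 35.82
tcp_pos: [0.5683, -0.2673, 0.1061]
tool_rot: [0.663, 0.748, 0.0, 0.0]
ft_force: [1.1, 0.5, -3.3]
finger_gap: 0.0123
tcp [ 0.5683 -0.2673  0.1061] yaw 6.92 q [-26.  29.  92.   0.  59. -33.] gap 0.0123 t 35.8
offset [0.0003 0.     0.0051] turn [ 0.02 -0.    0.02]
[ 1.07079904  0.46618123 -3.28470908]
```

View pics/sd25.png

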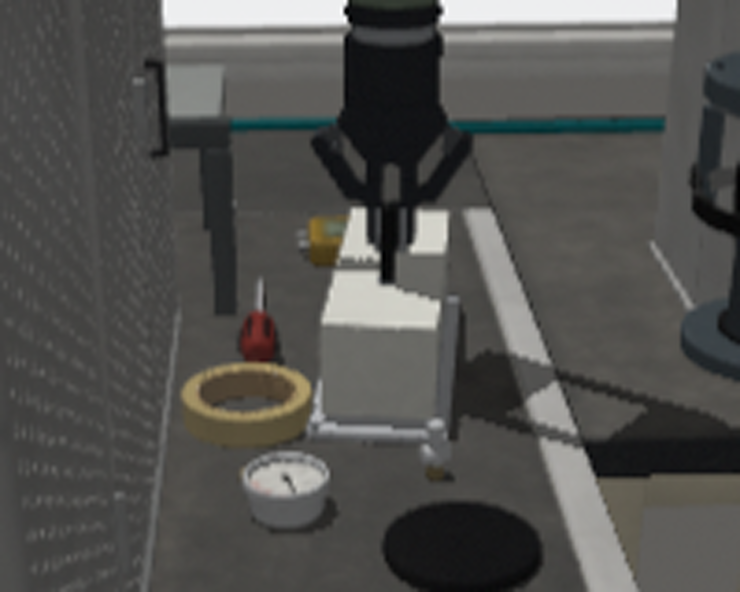

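Now the last 5 mm, going gently.

```bash
python3 -m inch '[{"fingers":0,"offset":[0,0,0.001],"turn":[0,0,0]},{"fingers":0,"offset":[0,0,0.002],"turn":[0,0,0]},{"fingers":0,"offset":[0,0,0.003],"turn":[0,0,0]},{"fingers":0,"offset":[0,0,0.004],"turn":[0,0,0]},{"fingers":0,"offset":[0,0,0.005],"turn":[0,0,0]},{"fingers":0,"offset":[0,0,0.006],"turn":[0,0,0]},{"fingers":0,"offset":[0,0,0.006],"turn":[0,0,0]},{"fingers":0,"offset":[0,0,0.006],"turn":[0,0,0]},{"fingers":0,"offset":[0,0,0.006],"turn":[0,0,0]},{"fingers":0,"offset":[0,0,0.006],"turn":[0,0,0]}]'
python3 - <<'E'
from h import *
plan([0.5683,-0.267,0.101],6.9); print(status.read_state()['ft_force'])
E
```

```text
clock: 36.7
tcp_pos: [0.5685, -0.2673, 0.1004]
tool_rot: [0.663, 0.748, 0.0, 0.0]
ft_force: [0.5, 0.7, -1.2]
finger_gap: 0.0118
tcp [ 0.5685 -0.2673  0.1004] yaw 6.91 q [-26.  29.  93.   0.  58. -33.] gap 0.0118 t 36.7
offset [ 0.0003 -0.0001 -0.0006] turn [0.05 0.01 0.01]
[ 0.49593321  0.69374164 -1.23661056]
```

```bash
python3 -m inch '[{"fingers":0,"offset":[0,0,0.0005],"turn":[0,0,0]},{"fingers":0,"offset":[0,0,0.001],"turn":[0,0,0]},{"fingers":0,"offset":[0,0,0.0015],"turn":[0,0,0]},{"fingers":0,"offset":[0,0,0.002],"turn":[0,0,0]},{"fingers":0,"offset":[0,0,0.002],"turn":[0,0,0]},{"fingers":0,"offset":[0,0,0.002],"turn":[0,0,0]},{"fingers":0,"offset":[0,0,0.002],"turn":[0,0,0]},{"fingers":0,"offset":[0,0,0.002],"turn":[0,0,0]},{"fingers":0,"offset":[0,0,0.002],"turn":[0,0,0]},{"fingers":0,"offset":[0,0,0.002],"turn":[0,0,0]}]'
python3 - <<'E'
from h import *
plan([0.5683,-0.267,0.101],6.9); print(status.read_state()['ft_force'])
E
```

```text
clock: 37.53
tcp_pos: [0.5693, -0.2672, 0.1]
tool_rot: [0.663, 0.748, 0.001, 0.001]
ft_force: [0.8, 2.9, 7.8]
finger_gap: 0.0121
tcp [ 0.5693 -0.2672  0.1   ] yaw 6.92 q [-26.  29.  93.   0.  58. -33.] gap 0.0121 t 37.5
offset [ 0.0003 -0.001  -0.001 ] turn [0.19 0.06 0.01]
[0.84986742 2.93479303 7.83199353]
```

Contact came at the expected height: TCP at 0.100 and 8 N upward. I'll release and rise straight up.

```bash
python3 -m inch '[{"fingers":0,"offset":[0,0,-0.001],"turn":[0,0,0]},{"fingers":0.02,"offset":[0,0,-0.001],"turn":[0,0,0]},{"fingers":0.03,"offset":[0,0,-0.001],"turn":[0,0,0]},{"fingers":0.05,"offset":[0,0,-0.001],"turn":[0,0,0]},{"fingers":0.07,"offset":[0,0,-0.001],"turn":[0,0,0]},{"fingers":0.085,"offset":[0,0,-0.001],"turn":[0,0,0]},{"fingers":0.085,"offset":[0,0,-0.02],"turn":[0,0,0]},{"fingers":0.085,"offset":[0,0,-0.05],"turn":[0,0,0]},{"fingers":0.085,"offset":[0,0,-0.09],"turn":[0,0,0]},{"fingers":0.085,"offset":[0,0,-0.13],"turn":[0,0,0]}]'
python3 -m inch '[{"fingers":0.085,"offset":[0.02,0,-0.03],"turn":[0,0,0]},{"fingers":0.085,"offset":[0.04,0,-0.06],"turn":[0,0,0]},{"fingers":0.085,"offset":[0.05,0,-0.09],"turn":[0,0,0]},{"fingers":0.085,"offset":[0.05,0,-0.11],"turn":[0,0,0]},{"fingers":0.085,"offset":[0.05,0,-0.12],"turn":[0,0,0]},{"fingers":0.085,"offset":[0.05,0,-0.12],"turn":[0,0,0]},{"fingers":0.085,"offset":[0.05,0,-0.12],"turn":[0,0,0]},{"fingers":0.085,"offset":[0.05,0,-0.12],"turn":[0,0,0]},{"fingers":0.085,"offset":[0.05,0,-0.12],"turn":[0,0,0]},{"fingers":0.085,"offset":[0.05,0,-0.12],"turn":[0,0,0]}]'
python3 - <<'E'
from h import *
import pickle
p=eyes.camera_params('wrist'); im=eyes.grab_frame('wrist'); cv2.imwrite('pics/w26.png',im); pickle.dump(p,open('w26.pkl','wb'))
im=eyes.grab_frame('scene'); cv2.imwrite('pics/sc26.png',cv2.resize(im[200:360,240:400],None,fx=3.7,fy=3.7,interpolation=cv2.INTER_CUBIC))
im=eyes.grab_frame('side'); cv2.imwrite('pics/sd26.png',cv2.resize(im[80:240,220:420],None,fx=3.7,fy=3.7,interpolation=cv2.INTER_CUBIC))
E
```

```text
clock: 38.37
tcp_pos: [0.5675, -0.267, 0.2285]
tool_rot: [0.663, 0.748, -0.0, -0.001]
ft_force: [0.9, 0.2, -0.9]
finger_gap: 0.0848
clock: 39.2
tcp_pos: [0.5618, -0.2178, 0.3463]
tool_rot: [0.663, 0.748, -0.0, -0.001]
ft_force: [-0.3, 0.1, 0.4]
finger_gap: 0.0851
```

View pics/w26.png

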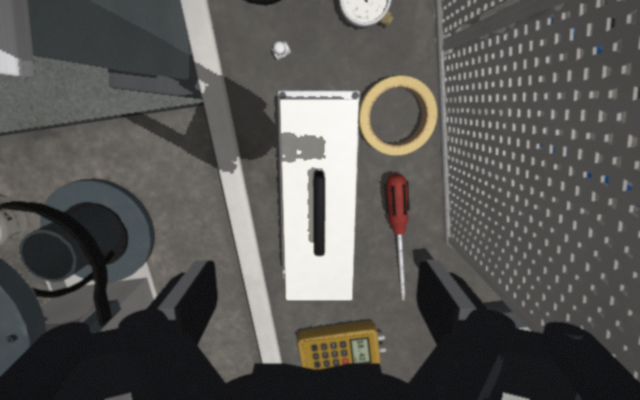

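View pics/sc26.png

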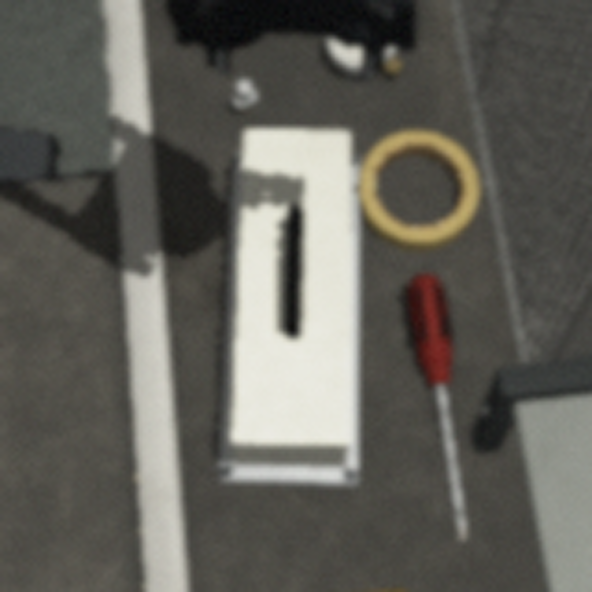

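View pics/sd26.png

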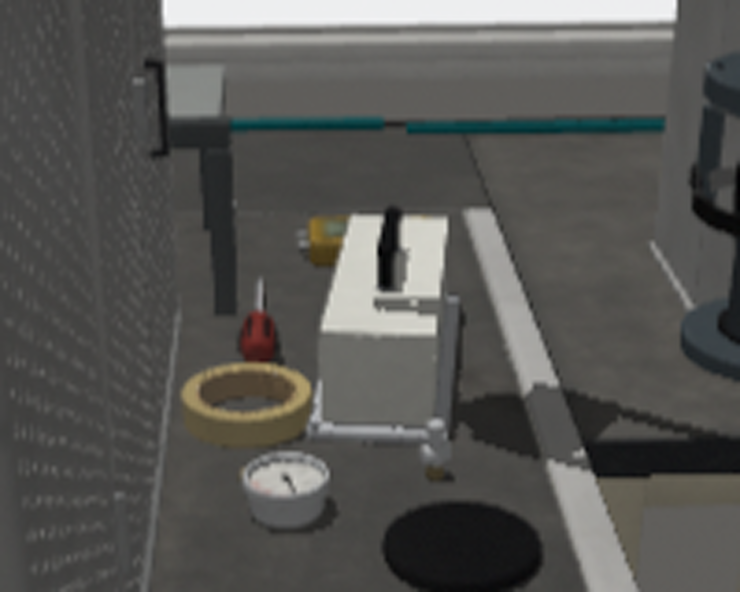

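```bash
python3 - <<'E'
from h import *
import pickle
p=pickle.load(open('w26.pkl','rb'))
im=cv2.imread('pics/w26.png')
cv2.imwrite('pics/w26z.png',cv2.resize(im[80:310,265:370],None,fx=2.6,fy=2.6,interpolation=cv2.INTER_CUBIC))
# predicted corners for seated cover
a=np.radians(6.9); M=np.array([[np.cos(a),-np.sin(a)],[np.sin(a),np.cos(a)]])
X=[np.r_[np.array([.5675,-.267])+M@np.array([sx*.044,sy*.128]),.088] for sx,sy in((-1,1),(1,1),(1,-1),(-1,-1))]
print('pred',proj(p,X).round(1).tolist())
q=[(278.5,99),(358.5,99),(353,299.5),(286.5,300)]
P=np.array([onz(p,*x,.088) for x in q]); print(P.mean(0),[np.linalg.norm(P[i]-P[i-1]).round(4) for i in range(4)])
ps=eyes.camera_params('scene'); print(proj(ps,X).round(1).tolist())
print(status.read_state()['ft_force'])
E
```

```text
pred [[279.1, 97.5], [357.7, 97.5], [351.1, 299.2], [284.9, 299.0]]
[ 0.56883917 -0.26813536  0.088     ] [np.float64(0.2559), np.float64(0.0897), np.float64(0.2549), np.float64(0.0884)]
[[304.8, 233.6], [333.6, 234.2], [333.0, 319.3], [301.1, 318.4]]
[-0.183756   -0.01300556  0.69489036]
```

View pics/w26z.png

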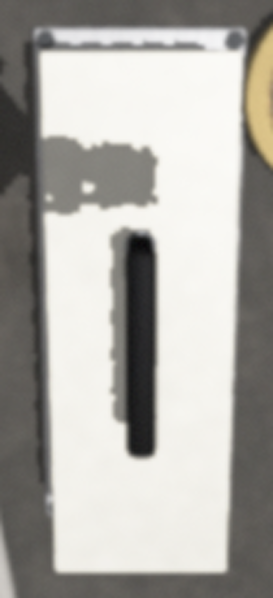

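```bash
python3 - <<'E'
from rig import bot
print(bot.finish_job())
E
```

```text
the job is handed in; nothing more can be done
None
```

The job is done and handed in at about 39 s of robot time. I parked the coupler on the black pad and put the washers on the high riser, the tee neck up on the mid riser, and the coupler upright on the low one. Then I lifted the cover by its handle, set it over all three, let go and drew the arm clear.

- **Fittings:** before covering, the wrist view put the washers within 1 mm of their riser centre. The coupler was about 2 mm off centre. The tee measured 2 to 3 mm off, about the size of the camera error, so I left it.
- **Cover:** its rim met the board at the expected height. The gripper reached 0.100 m, against 0.101 m worked out, with about 8 N of contact. Afterwards its top outline measured about 256 x 89 mm at the seated height. It was centred within about 2 mm of the board and parallel to it.
- **Gauge:** it is still lying where it was. I saw nothing knocked or fallen.

The highest force I read was about 8 N. No check failed or disagreed by more than the camera error.

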